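# Set the polarizer ring to the red clip and record

### The job

On the polarizer unit, push the upright lever pin around with a fingertip until the ring's yellow pointer points at the middle of the red clip (not the blue one); then press the green button fully down to record, and let it come up again. Only push and press: keep the ring down in its seat, do not press the button before the pointer is set, and leave the loose things on the table where they are.

Things in the scene. Friction and masses are not known exactly. Their poses are not given: they have to be found in the camera images.
- ring_axis (a point): centre of the polarizer ring, on its vertical turning axis, level with the ring's top (75 above the table). The point turns with the ring: its x axis points along the yellow pointer. The unit is fixed to the table: a blue housing under a square white scale plate 180 x 180 whose top is 60 above the table and has black tick marks every 10 degrees; the aluminium ring on it is 124 across with brass wires over a black centre
- pointer_tip (a point): tip of the yellow pointer, a bar 5 wide on the ring's rim; the tip is 78 from the axis, 75 above the table
- lever_pin (a point): top centre of the black upright lever pin, 12 across, 114 above the table, 105 from the ring's axis, exactly opposite the pointer. The pin stands free for 32 above a steel lever bar (12 wide, top 82 above the table) that runs out from the ring over the scale plate. Pushed sideways with about 2 N it carries the ring round; the ring stays where it is left
- ring (a joint): turn of the ring in its unit, rad, positive counter-clockwise from above; stops at -2.15 and 2.15. At 0 the lever is on the unit's robot side and the pointer on its far side; starts within 0.5 of that
- ring_lift (a joint): height of the ring above its seat, m: 0 seated. The ring drops into its seat by its own weight (about 3 N) and could be pulled up by 30; it must stay down
- red_clip_mark (a point): top centre of the red clip, a fixed block 12 wide, 18 deep, 8 high on the left or right edge of the white scale plate, 88 to 93 from the ring's axis, top 68 above the table. A blue clip of the same size is on the opposite edge: ignore it. Pointer, lever and ring pass inside or above both clips. The ring must turn roughly a quarter turn (0.7 to 2.5 rad), the lever swinging away from the robot's side, to point at the red clip
- record_top (a point): centre of the top of the green record button, 32 across, 69 above the table when up, facing up, in a round housing on a fixed grey box 100 x 90 with a black top panel, its top 47 above the table, left or right of the unit (a similar box with a black dial is on the other side). A spring button
- record (a joint): travel of the record button, m: 0 up, 0.006 fully down; 4 N holds it fully down, springs back by itself; it must be pressed past 0.004
- foam_block: bystander: loose white foam block 80 x 80 x 90, standing; origin at the centre of its underside
- spare_horn: bystander: loose small horn antenna, brass flange 50 x 50 below, blue flared mouth up, 85 tall; origin under its centre
- bottle: bystander: loose white bottle with a blue label, 52 across, 120 tall; origin under its centre
- screwdriver: bystander: loose screwdriver lying on the table between robot and unit, about 200 long
- tape_roll: bystander: loose yellow ring of tape, 72 across, 22 high, lying flat
- parts_tray: bystander: loose orange open tray 90 x 80 x 30
- wrench: bystander: loose wrench lying on the table
Mind the look-alikes: they are no part of the job. Leave any orange or purple look-alike of the part that bears record_top alone.

How it is judged:
By the outcome, as a careful person would: the job done as asked, in the order asked, and still so for the second after the job is handed in, with the robot touching nothing.
It also fails if it takes over 56 s, if anything falls off the work surface, if the arm or the gripper's body presses on something with over 40 N, if the wrist force passes 120 N, or if a joint passes its speed limit or range.

### The arm

A 7-joint arm with a two-finger parallel gripper is mounted at the origin on the work surface. World frame = base frame: x ahead of the robot, y to its left, z up, the work surface at z = 0. Lengths are in m, angles in rad, forces in N, time in s.
With the tool pointing down it reaches from about 0.35 to 0.9 m from the base axis. Payload 8.1 kg.
Tool frame: the origin (TCP) lies midway between the tips of the shut fingers; the grasp point (between the pads) lies 19 mm behind it; x points along the fingers, z is the direction in which the jaws open and shut, and the axes are right-handed (so a half turn about x gives the same grasp; the last joint's range is limited). The gripper opens to 92 mm and grips with 3 to 60 N. Pads are 19 mm wide; open, the fingers measure 130 mm over their backs; the gripper's body (75 mm by 190 mm) begins 47 mm behind the grasp point.
Start: joints at [1.092, 0.434, 0.025, 1.573, -0.012, 1.134, -0.075], TCP at [0.229, -0.581, 0.205] pointing down, gripper open.
Joint ranges: [-2.62, 2.62], [-0.44, 2.09], [-1.27, 1.32], [0.08, 2.57], [-1.32, 4.46], [0.12, 2], [-2.74, 2.74]. Speed limits (rad/s): [2.22, 2.22, 3.01, 3.01, 3.14, 3.14, 3.14].

### API

Orientations are given as a rotation vector (axis times angle).
In Python, from cell import arm gives the robot as it stands. The module is installed in compiled form; this text tells all that it offers.
- The arm moves only by the tool move_arm, never from a script. Its argument "steps" is text: rows parted by semicolons, each of 5 numbers parted by spaces: the shift along the tool's x, y, z in m, then the turn about the tool's x in rad, then the closure in counts, from 0 (fully open) to 255 (shut). A call has 1 to 10 rows; each row is the pose to reach, as a shift and turn from the pose commanded when the call began, along the tool's axes at that moment; what a row does not reach only later rows make up. A row lasts 1/12 s, in which the tool goes at most 41.7 mm and 7.16 degrees, less where a joint would pass 70% of its speed; a pose out of reach is approached as far as the arm can. A call with a gripper value outside its range is refused whole. The fingers move at their own pace and stop on an object; "squeeze" is the grip in N (left out, the last holds). Time passes only in rows, so rows that repeat a pose let the fingers close. It gives the time, the measured TCP pose, the force and the opening at its end, in the units of the state.
- arm.observe(): the state, without advancing time (a new reading comes with each control period).
- arm.get_image(name): name is "side" or "top" or "wrist"; returns a dict with "img" (420x560x3 uint8, blue, green, red), "z_map" (420x560 float32, m along the optical axis (not along the pixel's ray), 0 where there is no reading), "vfov" (degrees; the focal length in pixels is half the picture's height over the tangent of half this angle, whatever the lens; pixels are square), "cx", "cy" (the principal point, pixels), "extrinsics" (4x4, takes a point from camera to world coordinates). Camera axes: x right, y up, looking along -z (the intrinsics and any distortion apply to the point x, -y, -z); pixel columns grow to the right and rows downward; lengths in m; the calibration is good to about 2 mm. A picture is of the moment at which its call begins.
- arm.sign_off(): hands the job in, once; it reports no verdict.
The state is a dict: "clock": time; "joints": joint angles; "dq": joint speeds; "joint_efforts": joint torques, N m; "position": TCP position; "ee_rot": TCP orientation; "force": force on the tool from outside, world axes, zero at the start; "ft_torque": the same for the moment, N m; "width": opening from 0.0 (shut) to 1.0 (fully open).
Only numpy, scipy, OpenCV 4.12 (cv2) and the standard library are available. Lean on these libraries where they do the work, as an engineer would, in place of code of your own. Each camera call takes 0.05 s, during which the arm holds its last target.

## Working session

There is one attempt and no reset: what is moved stays moved. The work goes in short steps, Python scripts to look and compute and a tool call to move; the robot and the scene stay as the last step left them, time stands still between calls to the robot, and variables do not carry over. Pictures are saved under pics/ and viewed, and the job is handed in when it is done.

Besides the shell and the picture viewer there is one more tool, called after ">>>" as name(argument=value, ...), one argument or row to a line, values as JSON. move_arm: Moves the arm, as the interface text tells. Its arguments: {"type":"object","properties":{"steps":{"type":"string"},"squeeze":{"type":"number"}},"required":["steps"]}

```bash
mkdir -p pics
cat > h.py <<'E'
import numpy as np, cv2
from cell import arm
def cam(n):
    d=arm.get_image(n); d['f']=d['img'].shape[0]/2/np.tan(np.radians(d['vfov'])/2); return d
def ray(d,u,v):
    E=np.array(d['extrinsics']); r=np.array([(u-d['cx'])/d['f'],-(v-d['cy'])/d['f'],-1.]); return E[:3,3],E[:3,:3]@r
def onz(d,u,v,z):
    o,r=ray(d,u,v); return o+r*(z-o[2])/r[2]
def proj(d,p):
    E=np.array(d['extrinsics']); c=E[:3,:3].T@(np.array(p)-E[:3,3]); return d['cx']+d['f']*c[0]/-c[2], d['cy']-d['f']*c[1]/-c[2]
E
python3 - <<'E'
from h import *
import pickle
for n in ['top','side','wrist']:
    d=cam(n); cv2.imwrite(f'pics/{n}0.png',d['img']); pickle.dump(d,open(f'{n}0.pkl','wb'))
    print(n,{k:v for k,v in d.items() if k not in('img','z_map')})
s=arm.observe(); print(s)
E
```

```text
top {'vfov': 48.56513711759849, 'cx': 281.51446984507686, 'cy': 210.3504258717014, 'extrinsics': array([[ 0.00420901,  0.98749743, -0.15757889,  0.34404171],
       [-0.99984209,  0.00143516, -0.01771256, -0.0210128 ],
       [-0.01726496,  0.15762856,  0.98734754,  1.27257327],
       [ 0.        ,  0.        ,  0.        ,  1.        ]]), 'f': np.float64(465.475975624147)}
side {'vfov': 42.13130266927193, 'cx': 286.43646652861537, 'cy': 207.05980537059932, 'extrinsics': array([[-0.82618262,  0.38702089, -0.40943512, -0.07236065],
       [-0.56327473, -0.55193393,  0.61489066,  0.88720461],
       [ 0.0119944 ,  0.73863643,  0.6739973 ,  1.08751616],
       [ 0.        ,  0.        ,  0.        ,  1.        ]]), 'f': np.float64(545.2006572175272)}
wrist {'vfov': 69.83851058093505, 'cx': 277.8111993383939, 'cy': 213.74888988151505, 'extrinsics': array([[ 3.67055725e-01,  9.01950885e-01,  2.27496582e-01,
         2.89734022e-01],
       [-9.30198941e-01,  3.55950918e-01,  8.96039889e-02,
        -5.57749498e-01],
       [-1.59219935e-04, -2.44506736e-01,  9.69647581e-01,
         3.85122795e-01],
       [ 0.00000000e+00,  0.00000000e+00,  0.00000000e+00,
         1.00000000e+00]]), 'f': np.float64(300.81245199926144)}
{'clock': 0.15, 'joints': array([ 1.09240516,  0.43506196,  0.02499816,  1.57388137, -0.01159897,
        1.13398889, -0.07509631]), 'dq': array([-0.00125512, -0.00218293,  0.00013824, -0.00220753, -0.00064755,
       -0.00064963,  0.0001761 ]), 'joint_efforts': array([ 1.86467267e-03, -6.68262792e+01,  9.85956229e-01, -3.14697361e+01,
       -6.04699203e-02,  3.93879670e-02,  1.17708823e-04]), 'position': array([ 0.22917115, -0.58102935,  0.20432875]), 'ee_rot': array([ 0.928758  ,  1.36491385, -0.92781912]), 'force': array([-0.1131236 ,  0.54554422, -0.17859081]), 'ft_torque': array([ 0.01738904, -0.06405554, -0.00658426]), 'width': 1.0034002797576698}
```

View pics/top0.png

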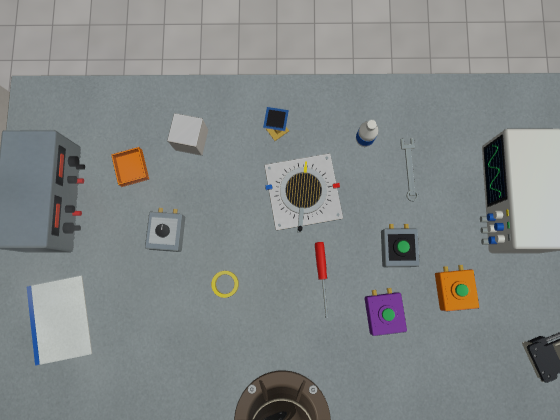

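View pics/side0.png

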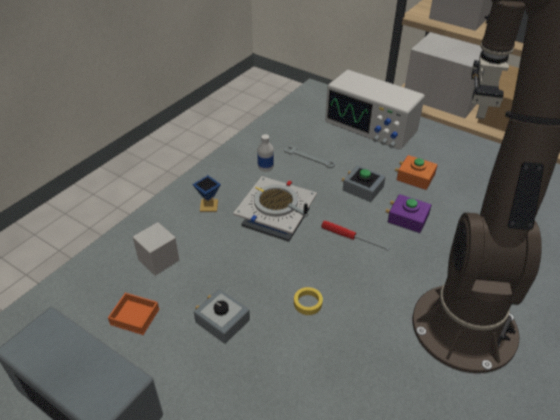

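Run:
```python
import numpy as np
from scipy.spatial.transform import Rotation as R
print(R.from_rotvec([ 0.928758  ,  1.36491385, -0.92781912]).as_matrix().round(4))
```

```text
[[-5.000e-04  9.302e-01  3.669e-01]
 [ 1.100e-03  3.669e-01 -9.302e-01]
 [-1.000e+00 -1.000e-04 -1.200e-03]]
```

```bash
cat > meas.py <<'E'
from h import *
import pickle,sys
def blob(d,m,box=None):
    mm=m.astype(np.uint8)
    if box: 
        z=np.zeros_like(mm); x0,y0,x1,y1=box; z[y0:y1,x0:x1]=mm[y0:y1,x0:x1]; mm=z
    n,l,s,c=cv2.connectedComponentsWithStats(mm)
    return sorted([(int(s[i,4]),c[i].round(2)) for i in range(1,n) if s[i,4]>4],key=lambda a:-a[0])[:4]
def masks(d):
    h=cv2.cvtColor(d['img'],cv2.COLOR_BGR2HSV); H,S,V=[h[...,i] for i in range(3)]
    return dict(red=((H<8)|(H>172))&(S>150)&(V>90), blue=(H>100)&(H<125)&(S>150)&(V>80), yellow=(H>22)&(H<34)&(S>150)&(V>120), green=(H>50)&(H<80)&(S>130), black=(V<45), )
E
python3 - <<'E'
from meas import *
d=pickle.load(open('top0.pkl','rb')); m=masks(d)
B=(255,145,350,240)
for k,z in [('red',.068),('blue',.068),('yellow',.075)]:
    for a,c in blob(d,m[k],B): print(k,a,c,onz(d,*c,z).round(4))
for a,c in blob(d,m['green'],(380,220,425,275)): print('green',a,c,onz(d,*c,.069).round(4))
for a,c in blob(d,m['black'],(285,215,315,240)): print('pin',a,c,onz(d,*c,.11).round(4))
for a,c in blob(d,m['black'],(270,160,335,220)): print('blk',a,c,onz(d,*c,.075).round(4))
im=d['img']
a=cv2.resize(im[140:245,250:355],None,fx=5.6,fy=5.6,interpolation=cv2.INTER_CUBIC)
b=cv2.resize(im[215:345,355:495],(210*3//3*1,195))
cv2.imwrite('pics/c1.png',a); cv2.imwrite('pics/c2.png',cv2.resize(im[215:345,355:495],None,fx=4,fy=4))
d=pickle.load(open('side0.pkl','rb'));m=masks(d)
B=(225,170,325,250)
for k,z in [('red',.068),('blue',.068),('yellow',.075)]:
    for a,c in blob(d,m[k],B): print('S',k,a,c,onz(d,*c,z).round(4))
for a,c in blob(d,m['green'],(340,160,385,200)): print('green',a,c,onz(d,*c,.069).round(4))
for a,c in blob(d,m['black'],(298,195,320,225)): print('pin',a,c,onz(d,*c,.10).round(4))
cv2.imwrite('pics/c3.png',cv2.resize(d['img'][150:260,220:390],None,fx=4.5,fy=4.5,interpolation=cv2.INTER_CUBIC))
E
```

```text
red 27 [335.81 185.26] [ 0.6035 -0.1424  0.068 ]
blue 24 [268.5  186.67] [0.5996 0.0353 0.068 ]
yellow 27 [305.15 167.37] [ 0.6503 -0.0615  0.075 ]
green 130 [402.91 246.26] [ 0.4429 -0.3125  0.069 ]
pin 16 [299.5 228. ] [ 0.4847 -0.0455  0.11  ]
blk 45 [298.98 189.87] [ 0.5896 -0.0451  0.075 ]
blk 45 [304.33 189.33] [ 0.5911 -0.0591  0.075 ]
blk 44 [301.64 190.05] [ 0.5892 -0.0521  0.075 ]
blk 44 [306.95 190.36] [ 0.5883 -0.066   0.075 ]
S red 10 [323.4 224.3] [ 0.427  -0.0432  0.068 ]
S red 8 [288.88 182.88] [ 0.6001 -0.1334  0.068 ]
S blue 8 [253.25 217.88] [0.5962 0.0448 0.068 ]
green 18 [362.61 172.94] [ 0.4453 -0.2973  0.069 ]
pin 24 [305.42 209.25] [ 0.481  -0.0357  0.1   ]
```

View pics/c1.png

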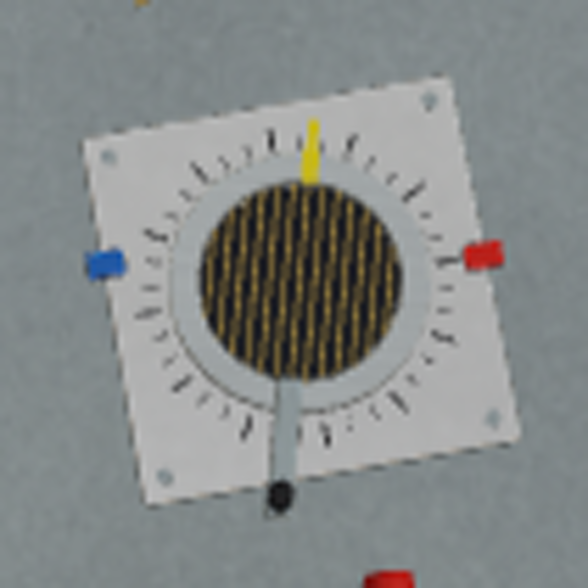

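View pics/c2.png

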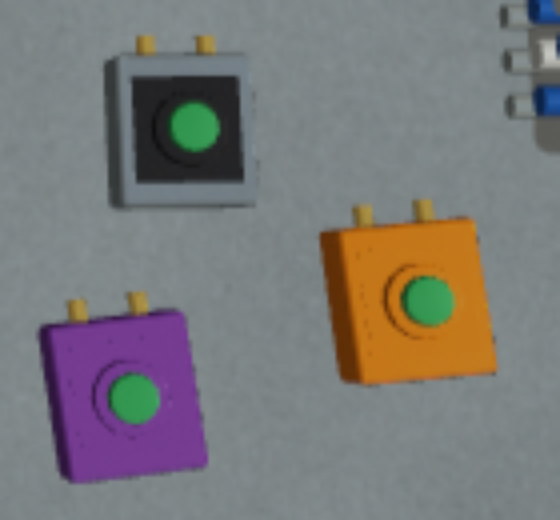

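View pics/c3.png

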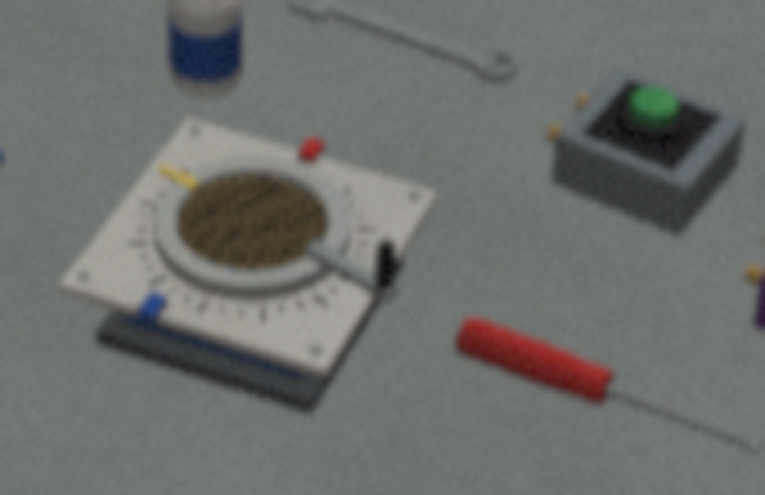

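The button meant is the grey box's at top-view px (403,246): it is the only one on a grey box with a black panel. The purple (388,314) and orange (461,290) boxes are look-alikes. The red clip is at (336,185), so the pointer turns clockwise and the lever swings via +y. The side and top views differ by about 10 mm, so I'll check for lens distortion using depth on the table.

Run:
```python
from meas import *
for n in ['top','side','wrist']:
    d=pickle.load(open(n+'0.pkl','rb')); Z=d['z_map']; E=np.array(d['extrinsics'])
    v,u=np.mgrid[0:420:10,0:560:10]; u=u.ravel();v=v.ravel(); z=Z[v,u]
    r=np.stack([(u-d['cx'])/d['f'],-(v-d['cy'])/d['f'],-np.ones(len(u))])
    P=(E[:3,:3]@(r*z)).T+E[:3,3]
    ok=(z>0)&(abs(P[:,2])<.02)
    rad=np.hypot(u-d['cx'],v-d['cy'])
    print(n,ok.sum(),'z bins')
    # table fit residual vs v
    for a in range(0,420,60):
        for b in range(0,560,140):
            s=ok&(v>=a)&(v<a+60)&(u>=b)&(u<b+140)
            print('%7.1f'%(1e3*np.median(P[s,2])) if s.sum()>3 else '   -   ',end=' ')
        print()
```

```text
top 1534 z bins
   -       -       -       -    
    0.1     1.6     2.0     1.5 
    1.1     1.2     2.5     2.6 
    0.2     1.4     3.1     2.3 
    1.4     0.8     1.7     2.3 
    2.7     1.0     1.4     2.1 
    0.8     2.2     2.2     2.6 
side 1034 z bins
    0.7    -       -       -    
   -       -       -4.0     5.6 
   -       -2.6    -2.9    -3.6 
   -2.2    -2.8    -2.1    -1.8 
   -3.1    -2.9    -2.1    -2.8 
   -2.6    -2.6    -2.3     0.1 
   -1.6    -2.5    -2.3    -1.3 
wrist 1063 z bins
    1.1     0.8     1.3     1.3 
    1.3     0.9     1.2     1.6 
    0.7     0.9     0.9     1.3 
    0.6     0.8     1.0     1.1 
   -        1.0     0.9     0.3 
   -        0.6     1.0    -    
   -       -       -       -
```

>>> move_arm(
  steps="-0.035 0.04 -0.025 -0.12 255; -0.035 0.08 -0.05 -0.24 255; -0.035 0.115 -0.07 -0.36 255; -0.035 0.15 -0.09 -0.48 255; -0.035 0.185 -0.11 -0.6 255; -0.035 0.22 -0.13 -0.72 255; -0.035 0.255 -0.15 -0.84 255; -0.035 0.29 -0.17 -0.96 255; -0.035 0.325 -0.19 -1.05 255; -0.035 0.36 -0.21 -1.1 255",
  squeeze=10,
)

```text
clock: 0.98
position: [0.4822, -0.2593, 0.24]
ee_rot: [0.071, 1.57, -0.071]
force: [0.1, 0.5, 0.3]
width: 0.322
```

Run:
```python
from meas import *
from scipy.spatial.transform import Rotation as R
s=arm.observe(); print(s['clock'],s['position'],s['joints'].round(2),s['width']); print(R.from_rotvec(s['ee_rot']).as_matrix().round(4))
d=cam('wrist'); cv2.imwrite('pics/w1.png',d['img'])
```

```text
0.9833 [ 0.48224178 -0.25928763  0.23995972] [ 0.67  0.31 -0.35  1.69  0.12  1.16  0.19] 0.32175868046063916
[[-1.000e-04  9.000e-02  9.959e-01]
 [-2.000e-04  9.959e-01 -9.000e-02]
 [-1.000e+00 -2.000e-04 -1.000e-04]]
```

View pics/w1.png

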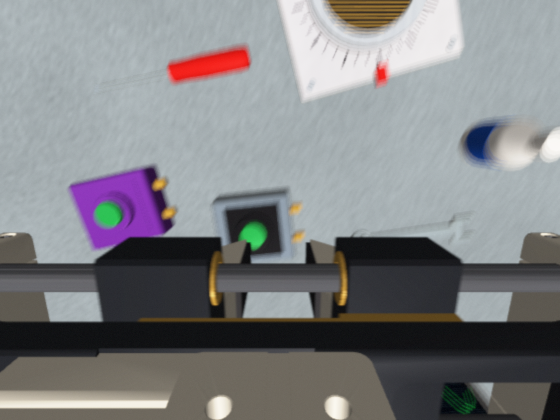

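>>> move_arm(
  steps="0 0.03 0.02 0 255; 0 0.06 0.04 0 255; 0 0.08 0.05 0 255; 0 0.08 0.05 0 255; 0 0.08 0.05 0 255; 0 0.08 0.05 0 255",
)

```text
clock: 1.53
position: [0.5383, -0.187, 0.2396]
ee_rot: [0.075, 1.57, -0.076]
force: [-0.1, -1.3, 0.2]
width: 0.003
```

Run:
```python
from meas import *
s=arm.observe(); print(s['clock'],s['position'],s['width'])
for n in ['wrist','top','side']:
    d=cam(n); cv2.imwrite(f'pics/{n}2.png',d['img']); pickle.dump(d,open(n+'2.pkl','wb'))
    m=masks(d)
    for k,z in [('red',.068),('blue',.068),('yellow',.075),('green',.069)]:
        for a,c in blob(d,m[k]): print(n,k,a,c,onz(d,*c,z).round(4))
```

```text
1.5333 [ 0.53831513 -0.18702626  0.23960104] 0.002597933118074457
wrist red 1468 [172.87 133.02] [ 0.4266 -0.1063  0.068 ]
wrist red 155 [330.94 150.34] [ 0.6036 -0.1426  0.068 ]
wrist blue 123 [441.44 191.41] [ 0.7316 -0.2029  0.068 ]
wrist blue 93 [427.89 216.65] [ 0.7165 -0.2325  0.068 ]
wrist yellow 195 [372.39  67.58] [ 0.6504 -0.061   0.075 ]
top red 322 [320.58 259.8 ] [ 0.4076 -0.1005  0.068 ]
top red 76 [ 56.75 215.13] [0.5227 0.5938 0.068 ]
top red 74 [ 60.77 164.95] [0.6589 0.5939 0.068 ]
top red 29 [ 76.83 212.62] [0.5294 0.5409 0.068 ]
top blue 208 [ 34.09 339.24] [0.2048 0.6259 0.068 ]
top blue 147 [275.77 118.01] [0.7894 0.0172 0.068 ]
top blue 61 [498.79 226.1 ] [ 0.4959 -0.5615  0.068 ]
top blue 44 [490.27 217.18] [ 0.5191 -0.5412  0.068 ]
top yellow 95 [217.81 289.96] [0.33   0.1616 0.075 ]
top yellow 25 [305.08 167.6 ] [ 0.6496 -0.0613  0.075 ]
top yellow 6 [507.33 212.5 ] [ 0.5304 -0.5827  0.075 ]
top green 126 [494.2  170.02] [ 0.6445 -0.5593  0.069 ]
top green 111 [461.41 289.61] [ 0.3335 -0.456   0.069 ]
top green 9 [507.67 224.  ] [ 0.5013 -0.5842  0.069 ]
side red 213 [338.27 229.29] [ 0.3846 -0.0496  0.068 ]
side red 8 [288.88 182.88] [ 0.6001 -0.1334  0.068 ]
side blue 11 [387.82 120.45] [ 0.5111 -0.5973  0.068 ]
side blue 10 [394.1 133.9] [ 0.4587 -0.5377  0.068 ]
side blue 9 [377.89 127.89] [ 0.5181 -0.5381  0.068 ]
side blue 9 [253.11 218.  ] [0.5962 0.0454 0.068 ]
side yellow 143 [307.45 300.24] [0.3219 0.2007 0.075 ]
side green 13 [365.15 110.77] [ 0.6016 -0.6048  0.069 ]
side green 9 [359.89 117.11] [ 0.5973 -0.5593  0.069 ]
side green 9 [362.78 172.  ] [ 0.447  -0.3016  0.069 ]
side green 6 [364.   175.33] [ 0.4365 -0.2897  0.069 ]
```

View pics/wrist2.png

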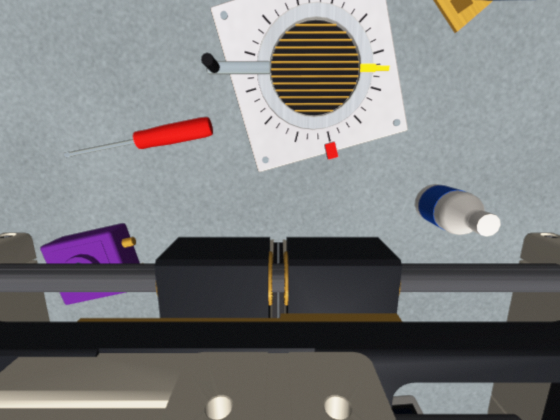

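View pics/top2.png

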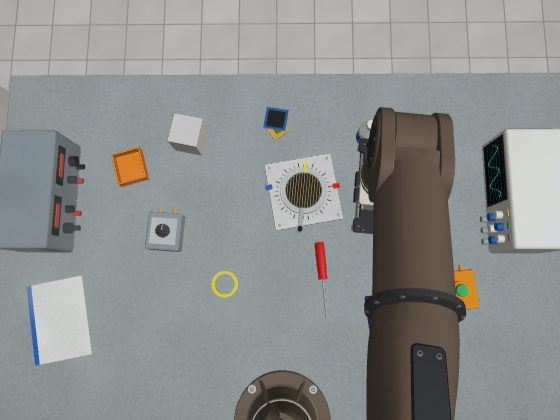

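View pics/side2.png

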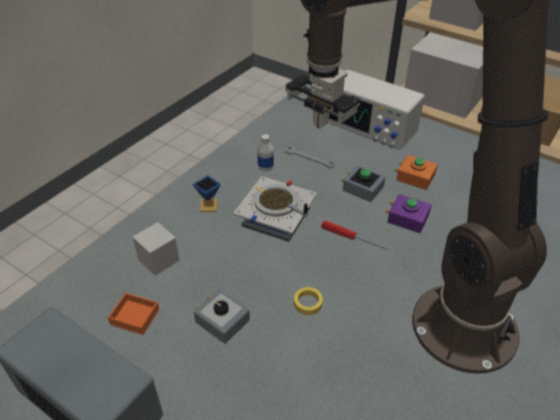

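Wrist and top views agree within 1 mm. The side view is about 10 mm off, so I'll ignore it. Next is the ring centre and pin in the wrist view.

```bash
cat > ring.py <<'E'
from meas import *
def fit(d,box,z=.075,op=1):
    h=cv2.cvtColor(d['img'],cv2.COLOR_BGR2HSV); H,S,V=[h[...,i] for i in range(3)]
    m=((V<110)|((S>90)&(H<25))).astype(np.uint8); q=np.zeros_like(m); x0,y0,x1,y1=box; q[y0:y1,x0:x1]=m[y0:y1,x0:x1]
    q=cv2.morphologyEx(q,cv2.MORPH_CLOSE,np.ones((5,5))); q=cv2.morphologyEx(q,cv2.MORPH_OPEN,np.ones((9,9)))
    c=max(cv2.findContours(q,0,2)[0],key=cv2.contourArea)[:,0]
    P=np.array([onz(d,u,v,z)[:2] for u,v in c.astype(float)])
    e=cv2.fitEllipse((P*1e4).astype(np.float32)); return np.array(e[0])/1e4,np.array(e[1])/1e4,cv2.boundingRect(c)
E
python3 - <<'E'
from ring import *
d=pickle.load(open('wrist2.pkl','rb')); print(fit(d,(262,5,368,125)))
t=pickle.load(open('top2.pkl','rb')); print(fit(t,(275,160,335,220)))
m=masks(d)
for a,c in blob(d,m['black'],(195,45,225,80)): print('pin',a,c,onz(d,*c,.098),onz(d,*c,.114))
# plate edge midpoints/depth check pin top
print(np.nanmedian(d['z_map'][56:64,204:212]))
a=cv2.resize(d['img'][0:180,190:420],None,fx=3.4,fy=3.3,interpolation=cv2.INTER_CUBIC);cv2.imwrite('pics/w2c.png',a)
# yellow far tip
ys,xs=np.where(m['yellow']); i=xs>355; ys,xs=ys[i],xs[i]; j=ys<90; 
P=np.array([onz(d,x,y,.075)[:2] for x,y in zip(xs[j],ys[j])]); print(len(P),P.max(0),P.min(0),P.mean(0))
vx=cv2.fitLine(P.astype(np.float32),2,0,.01,.01).ravel();print(vx)
E
```

```text
(array([ 0.58974102, -0.05632946]), array([0.0913915 , 0.09305947]), (271, 20, 89, 95))
(array([ 0.58978516, -0.05593784]), array([0.09099217, 0.09216923]), (286, 173, 35, 35))
pin 190 [210.2   62.53] [ 0.48513392 -0.04528354  0.098     ] [ 0.48807236 -0.04910942  0.114     ]
0.27893752
195 [ 0.66684546 -0.05625041] [ 0.63734647 -0.06479536] [ 0.6504547  -0.06097263]
[ 0.9932223  -0.11623014  0.6504547  -0.06097263]
```

View pics/w2c.png

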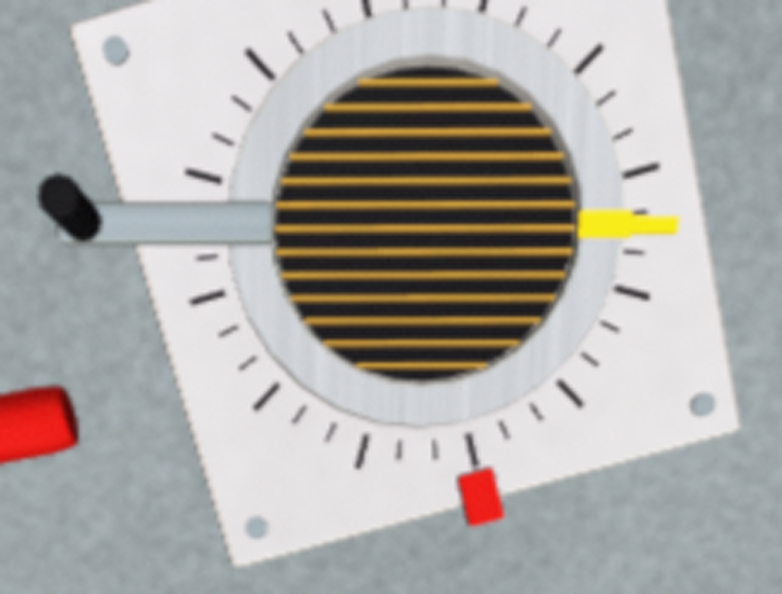

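Run:
```python
from meas import *
from scipy.spatial.transform import Rotation as R
s=arm.observe(); print(s['clock'],s['position'],s['force']); M=R.from_rotvec(s['ee_rot']).as_matrix();print(M.round(4))
print('to (0.480,-0.085,.2) & .094', M.T@(np.array([.480,-.085,.2])-s['position']))
```

```text
1.6833 [ 0.53816283 -0.18763074  0.23984824] [-0.07280368 -0.76184484  0.46950551]
[[-5.000e-04  9.730e-02  9.953e-01]
 [-6.000e-04  9.953e-01 -9.730e-02]
 [-1.000e+00 -6.000e-04 -4.000e-04]]
to (0.480,-0.085,.2) & .094 [ 0.03981555  0.09650986 -0.067856  ]
```

>>> move_arm(
  steps="0 0.03 -0.02 0 255; 0.01 0.06 -0.045 0 255; 0.03 0.09 -0.065 0 255; 0.05 0.096 -0.068 0 255; 0.085 0.096 -0.068 0 255; 0.115 0.096 -0.068 0 255; 0.135 0.096 -0.068 0 255; 0.146 0.096 -0.068 0 255; 0.146 0.096 -0.068 0 255; 0.146 0.096 -0.068 0 255",
)

```text
clock: 2.52
position: [0.48, -0.0848, 0.0939]
ee_rot: [0.076, 1.57, -0.076]
force: [-0.0, -0.4, 0.9]
width: 0.007
```

Run:
```python
from meas import *
from scipy.spatial.transform import Rotation as R
d=cam('wrist'); cv2.imwrite('pics/w3.png',d['img'])
s=arm.observe(); print(s['clock'],s['position'],s['force'],R.from_rotvec(s['ee_rot']).as_matrix()[:,1:].round(4))
```

```text
2.5667 [ 0.48068333 -0.08463004  0.09459896] [-6.83590645e-04  4.84164321e-01 -6.85093790e-01] [[ 9.590e-02  9.954e-01]
 [ 9.954e-01 -9.590e-02]
 [-2.000e-04  7.000e-04]]
```

View pics/w3.png

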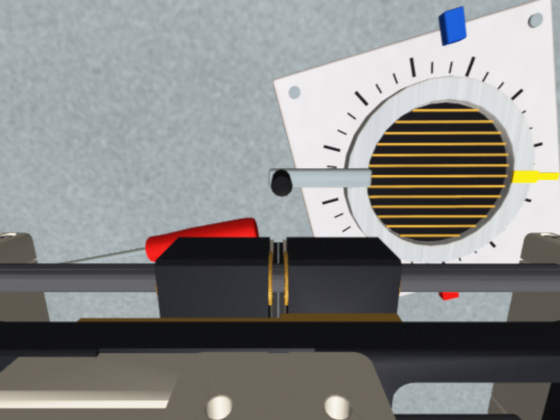

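```bash
cat > plan.py <<'E'
from meas import *
from scipy.spatial.transform import Rotation as R
C=np.array([.5895,-.0557]); 
def T(th,off=.0155,r=.105):
    a=np.radians(th); return C+r*np.array([np.cos(a),np.sin(a)])-off*np.array([np.sin(a),-np.cos(a)])
def rows(ths,off=.0155,z=None):
    s=arm.observe(); M=R.from_rotvec(s['ee_rot']).as_matrix(); p=s['position']; h=np.degrees(np.arctan2(M[1,1],M[0,1]))
    print('clock',s['clock'],'p',p.round(4),'head',h.round(2),'F',s['force'].round(2))
    for t in ths:
        t,o=t if isinstance(t,tuple) else (t,off)
        q=np.r_[T(t,o),p[2] if z is None else z]; dl=M.T@(q-p); tu=-np.radians((t-90-h+180)%360-180)
        print(t,dl.round(4),tu.round(3))
E
python3 - <<'E'
from plan import *
from ring import fit
d=cam('wrist'); m=masks(d)
for k,z in [('blue',.066),('yellow',.075)]:
    for a,c in blob(d,m[k]): print(k,a,c,onz(d,*c,z).round(4))
print(fit(d,(365,95,510,248)))
for a,c in blob(d,m['black'],(265,160,300,205)): print('pin',a,c,onz(d,*c,.11))
rows([(174.3,.03),(174.3,.022),(174.3,.0155),172,169,165.5,162,158,154,150])
E
```

```text
blue 756 [450.04  26.45] [0.5996 0.0362 0.066 ]
yellow 446 [529.03 176.31] [ 0.6512 -0.0612  0.075 ]
(array([ 0.58943574, -0.05592111]), array([0.09176667, 0.09514413]), (367, 104, 143, 140))
pin 378 [279.55 182.46] [ 0.48534821 -0.04418568  0.11      ]
clock 2.6167 p [ 0.4811 -0.0846  0.095 ] head 84.5 F [0.32 0.85 0.54]
174.3 [-0.      0.0095  0.0001] 0.003
174.3 [-0.      0.0175  0.0001] 0.003
174.3 [-0.      0.024   0.0001] 0.003
172 [-0.      0.0282 -0.0004] 0.044
169 [-0.      0.0338 -0.0008] 0.096
165.5 [-0.      0.0402 -0.001 ] 0.157
162 [-0.      0.0467 -0.0007] 0.218
158 [-0.      0.0541  0.0001] 0.288
154 [-0.      0.0614  0.0014] 0.358
150 [-0.      0.0686  0.0032] 0.428
```

>>> move_arm(
  steps="0 0.01 0 0 255; 0 0.0175 0 0 255; 0 0.024 0 0 255; 0 0.028 0 0.04 255; 0 0.034 -0.001 0.1 255; 0 0.04 -0.001 0.16 255; 0 0.047 -0.001 0.22 255; 0 0.054 0 0.29 255; 0 0.0615 0.001 0.36 255; 0 0.0685 0.003 0.43 255",
)

```text
clock: 3.45
position: [0.49, -0.0147, 0.0943]
ee_rot: [0.414, 1.531, -0.413]
force: [0.0, -0.1, -0.3]
width: 0.001
```

Run:
```python
from plan import *
d=cam('wrist'); cv2.imwrite('pics/w4.png',d['img'])
rows([147,143,139,135,131,127,123,119,115,112])
```

```text
clock 3.5 p [ 0.4907 -0.013   0.0944] head 59.58 F [1.   2.16 0.81]
147 [0.     0.0025 0.0012] 0.045
143 [0.     0.0099 0.0007] 0.115
139 [0.     0.0173 0.0007] 0.185
135 [0.     0.0246 0.0013] 0.254
131 [0.0001 0.032  0.0023] 0.324
127 [0.0001 0.0392 0.0039] 0.394
123 [0.0001 0.0463 0.0059] 0.464
119 [0.0001 0.0533 0.0085] 0.534
115 [0.0001 0.0601 0.0115] 0.604
112 [0.0001 0.065  0.0141] 0.656
```

View pics/w4.png

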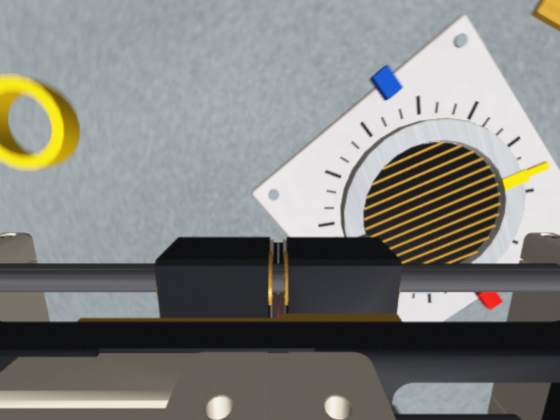

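```bash
cat > ang.py <<'E'
from plan import *
def ptr(d,lo=.045,hi=.085):
    m=masks(d)['yellow']; ys,xs=np.where(m); P=np.array([onz(d,x,y,.075)[:2] for x,y in zip(xs,ys)]).reshape(-1,2)
    rr=np.linalg.norm(P-C,axis=1); k=(rr>lo)&(rr<hi); P=P[k]; 
    l=cv2.fitLine(P.astype(np.float32),2,0,.01,.01).ravel(); mm=P.mean(0)-C
    return len(P),np.degrees(np.arctan2(mm[1],mm[0])),np.degrees(np.arctan2(l[1],l[0])),rr[k].max()
E
python3 - <<'E'
from ang import *
from ring import fit
for n in ['wrist','top']:
    d=cam(n); print(n,ptr(d)); cv2.imwrite(f'pics/{n}5.png',d['img'])
    if n=='top':cv2.imwrite('pics/top5c.png',cv2.resize(d['img'][130:260,220:380],None,fx=4.5,fy=4.5))
d=cam('side'); cv2.imwrite('pics/side5c.png',cv2.resize(d['img'][120:270,200:380],None,fx=4,fy=4))
E
```

```text
wrist (463, np.float64(-5.25797456880368), np.float32(-2.726668), np.float64(0.07900564218818584))
top (4, np.float64(-5.23657168402042), np.float32(-3.6834815), np.float64(0.07581594185154583))
```

View pics/top5c.png

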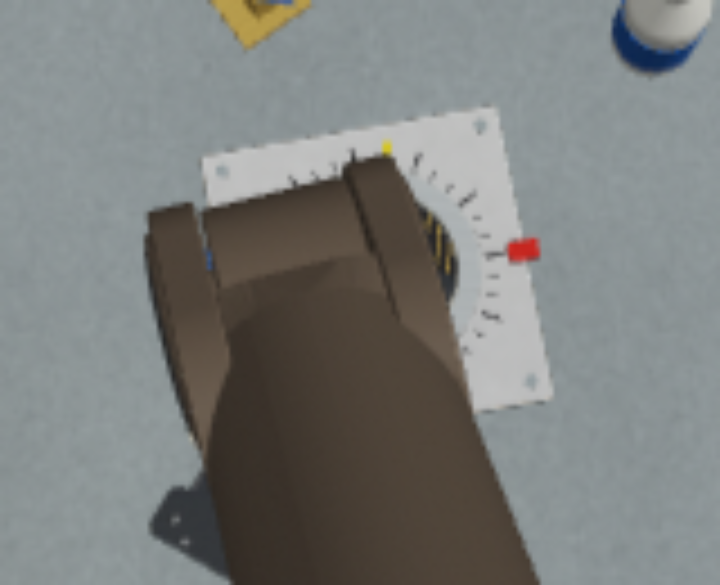

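View pics/side5c.png

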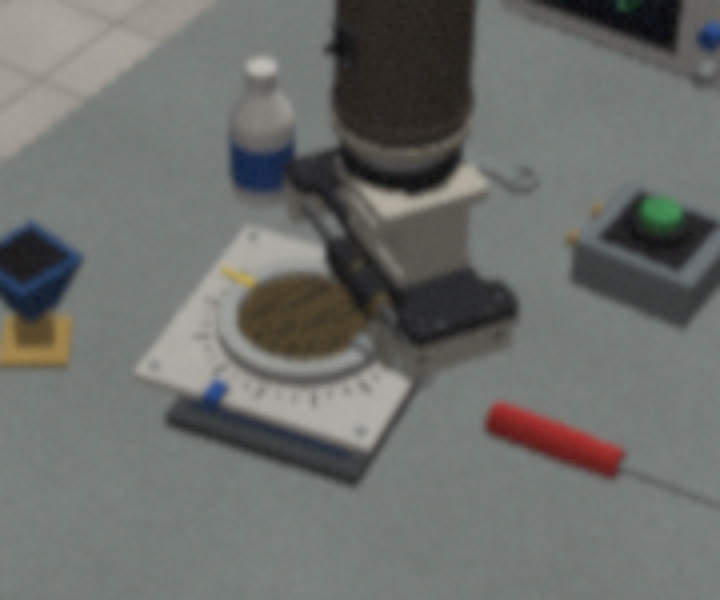

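Run:
```python
from ang import *
s=arm.observe(); p=s['position']; print(s['clock'],p,s['force'],s['width'])
d=cam('side'); im=d['img'].copy()
for q,c in [(p,(0,255,0)),(p+[0,0,.066],(0,255,255)),([.485,-.045,.114],(255,0,255)),([.485,-.045,.082],(255,0,255))]:
    u,v=proj(d,q); print('side',q,u,v); cv2.circle(im,(int(u),int(v)),1,c,-1)
cv2.imwrite('pics/s6.png',cv2.resize(im[150:240,250:350],None,fx=6,fy=6,interpolation=cv2.INTER_CUBIC))
w=cam('wrist')
for q in [p,p+[0,0,.03],[.485,-.045,.114]]: print('wr',proj(w,q))
print('depth finger region', np.median(w['z_map'][245:300,276:282],axis=1)[::6])
cv2.imwrite('pics/w6.png',cv2.resize(w['img'][220:330,230:330],None,fx=6,fy=5))
```

```text
3.65 [ 0.48986885 -0.0156433   0.09410818] [ 0.0033527  -0.65205009 -0.560317  ] 0.007906107836048877
side [ 0.48986885 -0.0156433   0.09410818] 298.477335227038 213.75267533688054
side [ 0.48986885 -0.0156433   0.16010818] 299.16310359559935 195.1193497782431
side [0.485, -0.045, 0.114] 306.2346050490605 202.88872784174598
side [0.485, -0.045, 0.082] 305.80444186513364 211.66185310218953
wr (np.float64(277.3469744016638), np.float64(242.0245157173636))
wr (np.float64(277.3402632919849), np.float64(260.77477418640586))
wr (np.float64(294.91009698215015), np.float64(297.70934153655685))
depth finger region [0.1614038  0.15306252 0.14576972 0.08617496 0.08310638 0.08225907
 0.08114938 0.08206505 0.12347835 0.1249841 ]
```

View pics/s6.png

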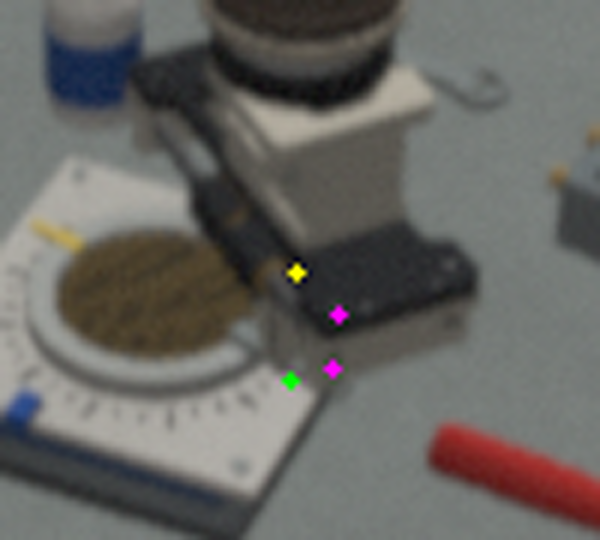

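View pics/w6.png

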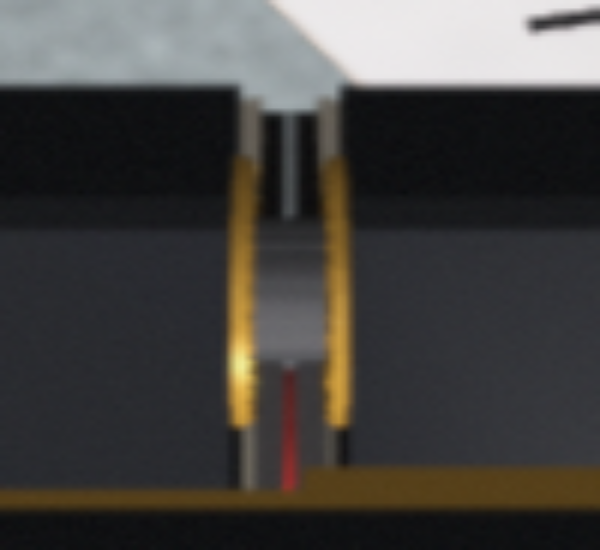

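>>> move_arm(
  steps="-0.02 0 0 0 255; -0.05 0 0 0 255; -0.08 -0.02 0 0 255; -0.09 -0.06 0 0 255; -0.09 -0.09 0 0 255; -0.09 -0.09 0 0 255; -0.09 -0.09 0 0 255",
)

```text
clock: 4.33
position: [0.4438, -0.0961, 0.1842]
ee_rot: [0.414, 1.53, -0.415]
force: [-1.0, 0.9, 0.5]
width: 0.008
```

Run:
```python
from ang import *
s=arm.observe(); print(s['clock'],s['position'],s['force'])
d=cam('wrist'); print(ptr(d)); cv2.imwrite('pics/w7.png',d['img'])
m=masks(d)
for a,c in blob(d,m['red']): print(a,c,onz(d,*c,.068))
```

```text
4.3333 [ 0.44380119 -0.09609971  0.18416619] [-0.95693792  0.94566164  0.48989379]
(247, np.float64(-4.459312545307654), np.float32(-5.4076924), np.float64(0.07889754476895923))
1579 [257.22 211.95] [ 0.42169894 -0.09317127  0.068     ]
249 [441.84 162.23] [ 0.60340455 -0.1413869   0.068     ]
```

View pics/w7.png

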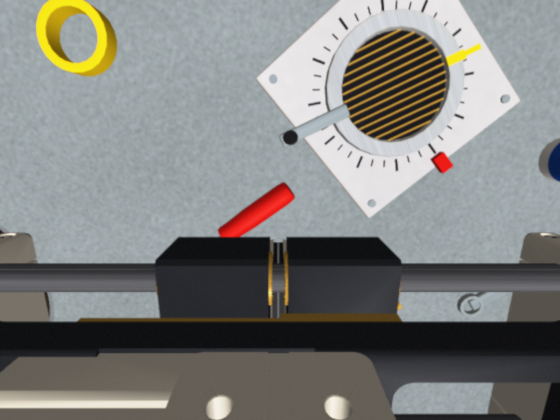

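Run:
```python
from ang import *
d=cam('wrist'); m=masks(d)
for a,c in blob(d,m['black'],(275,120,310,160)): print('pin',a,c,[onz(d,*c,z).round(4) for z in(.1,.114)])
Z=d['z_map']; E=np.array(d['extrinsics'])
for v in range(236,262,4):
  print(v,Z[v,262:298:2].round(3))
v0,u0=137,290; z=Z[v0-3:v0+4,u0-3:u0+4]; print(z.round(3)); print(Z[137,280:300].round(3))
o,r=ray(d,290,135); print(o+r*np.median(z))
```

```text
pin 125 [290.25 139.33] [array([ 0.4857, -0.0454,  0.1   ]), array([ 0.4853, -0.045 ,  0.114 ])]
236 [0.382 0.382 0.382 0.382 0.383 0.382 0.382 0.382 0.383 0.382 0.382 0.384
 0.383 0.382 0.382 0.384 0.382 0.383]
240 [0.088 0.089 0.088 0.089 0.164 0.165 0.384 0.384 0.384 0.384 0.384 0.164
 0.09  0.088 0.088 0.088 0.089 0.088]
244 [0.084 0.085 0.086 0.085 0.158 0.159 0.164 0.164 0.162 0.162 0.163 0.159
 0.09  0.086 0.085 0.085 0.084 0.085]
248 [0.083 0.081 0.083 0.081 0.154 0.154 0.157 0.156 0.158 0.157 0.157 0.153
 0.09  0.082 0.082 0.082 0.082 0.083]
252 [0.079 0.078 0.078 0.081 0.084 0.148 0.153 0.152 0.152 0.152 0.152 0.085
 0.084 0.079 0.08  0.08  0.08  0.08 ]
256 [0.077 0.076 0.077 0.08  0.082 0.09  0.147 0.147 0.147 0.147 0.147 0.083
 0.081 0.077 0.076 0.076 0.076 0.076]
260 [0.074 0.074 0.074 0.082 0.081 0.09  0.141 0.142 0.143 0.143 0.14  0.081
 0.08  0.074 0.074 0.075 0.075 0.074]
[[0.242 0.242 0.241 0.241 0.241 0.243 0.241]
 [0.241 0.242 0.243 0.241 0.241 0.242 0.242]
 [0.241 0.242 0.242 0.242 0.241 0.242 0.242]
 [0.242 0.243 0.242 0.242 0.243 0.241 0.242]
 [0.243 0.243 0.243 0.243 0.241 0.241 0.241]
 [0.243 0.242 0.243 0.242 0.243 0.243 0.242]
 [0.242 0.242 0.244 0.242 0.243 0.242 0.243]]
[0.273 0.273 0.275 0.273 0.244 0.243 0.243 0.242 0.243 0.242 0.242 0.243
 0.241 0.242 0.242 0.242 0.242 0.243 0.274 0.274]
[ 0.48674919 -0.04193783  0.11465109]
```

Run:
```python
from ang import *
s=arm.observe();M=R.from_rotvec(s['ee_rot']).as_matrix()
d=cam('wrist'); Z=d['z_map']
for u,v in [(270,240),(271,243),(284,240),(276,243),(278,243),(278,250),(278,258)]:
    o,r=ray(d,u,v); q=o+r*Z[v,u]; print(u,v,Z[v,u],(M.T@(q-s['position'])).round(4))
```

```text
270 240 0.16399252 [-0.0254  0.0106 -0.0041]
271 243 0.15964524 [-0.0299  0.0105 -0.0035]
284 240 0.16509771 [-0.0244  0.0103  0.0036]
276 243 0.16537602 [-0.0245  0.0086 -0.0008]
278 243 0.16394755 [-0.0259  0.0091  0.0003]
278 250 0.15367737 [-0.0365  0.0091  0.0002]
278 258 0.14488949 [-0.0457  0.0085  0.0002]
```

The pin hasn't moved. Depth shows the fingertip edge about 24 mm short of the TCP, so the fingers passed just over the pin. I'll go back behind it and run about 20 mm lower, at TCP z = 0.074. That stays above the plate and clips either way.

```bash
sed -i 's/r=.105)/r=.1045)/' plan.py
python3 - <<'E'
from plan import *
rows([(174.2,.04)],z=.074)
E
```

```text
clock 4.4833 p [ 0.445  -0.0933  0.1838] head 59.99 F [ 0.57 -0.13 -0.03]
174.2 [0.1098 0.0254 0.0274] -0.423
```

>>> move_arm(
  steps="0 0.01 0.01 -0.1 255; 0 0.02 0.02 -0.2 255; 0 0.025 0.0275 -0.31 255; 0.01 0.025 0.0275 -0.423 255; 0.04 0.025 0.0275 -0.423 255; 0.07 0.025 0.0275 -0.423 255; 0.095 0.025 0.0275 -0.423 255; 0.11 0.025 0.0275 -0.423 255; 0.11 0.025 0.0275 -0.423 255; 0.11 0.025 0.0275 -0.423 255",
)

```text
clock: 5.32
position: [0.4809, -0.085, 0.0734]
ee_rot: [0.079, 1.571, -0.078]
force: [0.7, -0.2, 0.8]
width: 0.005
```

Run:
```python
from ang import *
rows([(174.2,.03),(174.2,.022),(174.2,.0155),(172),(169.5),167])
d=cam('wrist'); cv2.imwrite('pics/w8.png',d['img']); print(ptr(d))
```

```text
clock 5.3167 p [ 0.4809 -0.085   0.0734] head 84.27 F [ 0.67 -0.21  0.79]
174.2 [0.     0.0101 0.0006] 0.001
174.2 [0.     0.0181 0.0006] 0.001
174.2 [0.     0.0246 0.0006] 0.001
172 [0.     0.0286 0.0001] 0.04
169.5 [ 0.      0.0332 -0.0003] 0.083
167 [ 0.      0.0378 -0.0005] 0.127
(292, np.float64(-5.373198923758318), np.float32(-5.415091), np.float64(0.06334076966740627))
```

View pics/w8.png

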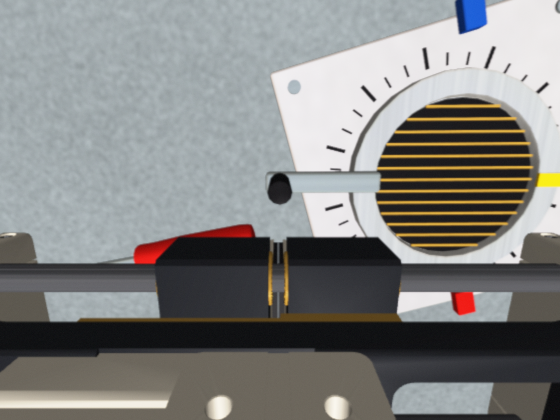

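>>> move_arm(
  steps="0 0.01 0.001 0 255; 0 0.018 0.001 0 255; 0 0.0245 0.001 0 255; 0 0.0285 0.001 0.04 255; 0 0.033 0 0.083 255; 0 0.038 0 0.127 255; 0 0.038 0 0.127 255",
)

```text
clock: 5.95
position: [0.4854, -0.0467, 0.0746]
ee_rot: [0.18, 1.562, -0.18]
force: [-0.2, -0.9, 0.9]
width: 0.006
```

Run:
```python
from ang import *
d=cam('wrist'); cv2.imwrite('pics/w9.png',d['img']); print(ptr(d))
rows([163,159,155,151,147,143,139,135,131,127])
```

```text
(410, np.float64(-13.357328011426892), np.float32(-11.852787), np.float64(0.072380655193936))
clock 6.0 p [ 0.4854 -0.0473  0.0745] head 77.01 F [-0.46  0.06  0.13]
163 [-0.      0.0071 -0.002 ] 0.07
159 [ 0.      0.0144 -0.0023] 0.14
155 [ 0.      0.0218 -0.0021] 0.21
151 [ 0.      0.0291 -0.0014] 0.279
147 [ 0.      0.0364 -0.0001] 0.349
143 [0.     0.0436 0.0016] 0.419
139 [0.     0.0506 0.0038] 0.489
135 [0.     0.0575 0.0065] 0.559
131 [0.     0.0641 0.0097] 0.628
127 [0.     0.0705 0.0134] 0.698
```

View pics/w9.png

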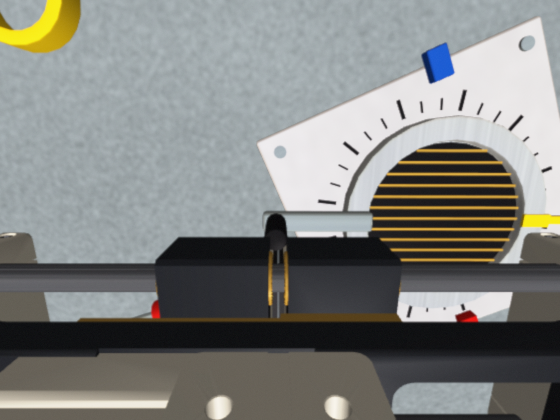

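Contact made: the ring turned to about −13° and the pin sits on the fingertip. I'll continue around the arc.

>>> move_arm(
  steps="0 0.007 -0.002 0.07 255; 0 0.0145 -0.002 0.14 255; 0 0.022 -0.002 0.21 255; 0 0.029 -0.0015 0.28 255; 0 0.0365 0 0.35 255; 0 0.0435 0.0015 0.42 255; 0 0.0505 0.004 0.49 255; 0 0.0575 0.0065 0.56 255; 0 0.064 0.0095 0.63 255; 0 0.0705 0.0135 0.7 255",
)

```text
clock: 6.83
position: [0.5132, 0.0179, 0.074]
ee_rot: [0.725, 1.448, -0.726]
force: [-3.1, -0.2, 0.7]
width: 0.005
```

Run:
```python
from ang import *
d=cam('wrist'); cv2.imwrite('pics/w10.png',d['img']); print(ptr(d))
m=masks(d)
for a,c in blob(d,m['red']): print(a,c,onz(d,*c,.066))
rows([126,123,120,117,114,112,110,108])
```

```text
(400, np.float64(-51.843516540463135), np.float32(-49.803776), np.float64(0.06976945532064674))
clock 6.8833 p [0.5147 0.0193 0.0741] head 36.48 F [ 0.39  1.45 -0.2 ]
126 [0.     0.0009 0.0001] 0.008
123 [ 0.      0.0064 -0.0005] 0.061
120 [ 0.      0.0119 -0.0008] 0.113
117 [ 0.      0.0175 -0.0008] 0.166
114 [ 0.      0.023  -0.0006] 0.218
112 [ 0.      0.0267 -0.0003] 0.253
110 [0.     0.0303 0.0002] 0.288
108 [0.     0.034  0.0008] 0.323
```

View pics/w10.png

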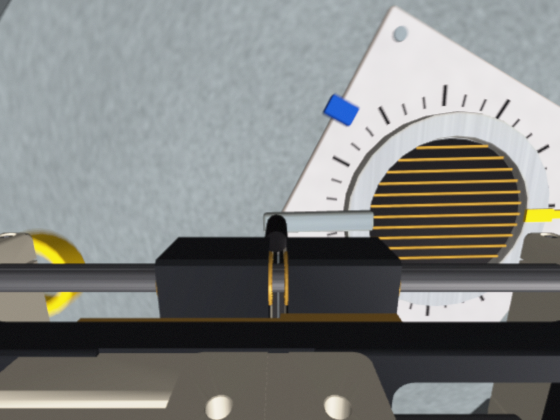

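>>> move_arm(
  steps="0 0.0065 0 0.06 255; 0 0.012 -0.001 0.113 255; 0 0.0175 -0.001 0.166 255; 0 0.023 -0.0005 0.218 255; 0 0.0265 0 0.253 255; 0 0.03 0 0.288 255; 0 0.034 0.001 0.323 255; 0 0.034 0.001 0.323 255",
)

```text
clock: 7.55
position: [0.5421, 0.0373, 0.0739]
ee_rot: [0.97, 1.344, -0.97]
force: [-0.4, 1.2, 0.0]
width: -0.0
```

Run:
```python
from ang import *
for n in ['wrist','top']:
    d=cam(n); cv2.imwrite(f'pics/{n}11.png',d['img']); print(n,ptr(d))
    for a,c in blob(d,masks(d)['red']): print(a,c,onz(d,*c,.068))
cv2.imwrite('pics/top11c.png',cv2.resize(d['img'][130:260,220:380],None,fx=4.5,fy=4.5))
rows([108,106,104,102,101,100,99])
```

```text
wrist (413, np.float64(-71.3966184289577), np.float32(-70.378784), np.float64(0.07222008766975102))
79 [554.22 229.46] [ 0.60573739 -0.13150006  0.068     ]
top (22, np.float64(-70.89506794655753), np.float32(-72.99941), np.float64(0.07733653260794147))
322 [320.58 259.8 ] [ 0.40756327 -0.10049889  0.068     ]
76 [ 56.75 215.13] [0.52265461 0.59377503 0.068     ]
74 [ 60.77 164.95] [0.65887385 0.59392061 0.068     ]
29 [ 76.83 212.62] [0.52943849 0.54086308 0.068     ]
clock 7.65 p [0.542  0.0367 0.074 ] head 18.44 F [ 0.77 -0.93 -1.29]
108 [ 0.      0.0012 -0.0019] 0.008
106 [ 0.      0.0048 -0.0024] 0.043
104 [ 0.      0.0085 -0.0027] 0.078
102 [ 0.      0.0122 -0.0029] 0.112
101 [ 0.      0.014  -0.0029] 0.13
100 [ 0.      0.0159 -0.0029] 0.147
99 [ 0.      0.0177 -0.0029] 0.165
```

View pics/wrist11.png

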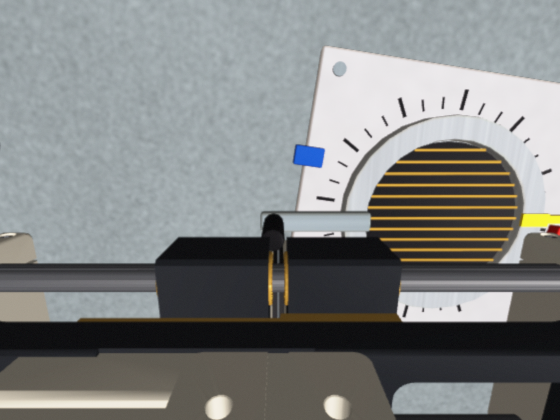

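View pics/top11c.png

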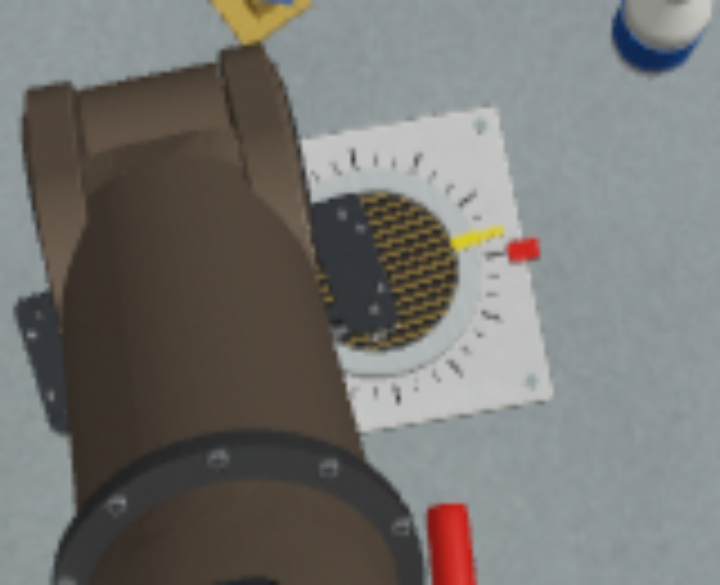

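>>> move_arm(
  steps="0 0.003 -0.002 0.02 255; 0 0.006 -0.003 0.05 255; 0 0.009 -0.003 0.08 255; 0 0.0115 -0.003 0.105 255; 0 0.0135 -0.003 0.125 255; 0 0.0135 -0.003 0.125 255",
)

```text
clock: 8.15
position: [0.5541, 0.0441, 0.074]
ee_rot: [1.066, 1.294, -1.066]
force: [-0.9, 0.7, 0.5]
width: -0.0
```

Run:
```python
from ang import *
for n in ['wrist','top']:
    d=cam(n); cv2.imwrite(f'pics/{n}12.png',d['img']); print(n,ptr(d))
    for a,c in blob(d,masks(d)['red'],(325,175,345,200) if n=='top' else None): 
        q=onz(d,*c,.068)[:2]-C; print(a,c,q,np.degrees(np.arctan2(q[1],q[0])))
cv2.imwrite('pics/top12c.png',cv2.resize(d['img'][150:240,280:370],None,fx=6,fy=6,interpolation=cv2.INTER_CUBIC))
rows([102,101,100,99])
```

```text
wrist (416, np.float64(-79.0828095654242), np.float32(-77.66481), np.float64(0.07107012451742376))
535 [402.33 398.68] [-0.14149341 -0.01785853] -172.80647650069102
17 [557.29 212.71] [ 0.0172897  -0.07307069] -76.6877355103977
12 [556.75 226.5 ] [ 0.00858537 -0.07654413] -83.60031540941992
top (22, np.float64(-77.90138346046562), np.float32(-80.94428), np.float64(0.07513437799103677))
27 [335.81 185.26] [ 0.01403183 -0.08669163] -80.80589533412842
clock 8.25 p [0.554 0.044 0.074] head 11.15 F [ 0.57  0.73 -0.07]
102 [-0.     -0.0014  0.0004] -0.015
101 [0.     0.0004 0.0001] 0.003
100 [ 0.      0.0022 -0.0001] 0.02
99 [ 0.      0.004  -0.0003] 0.037
```

View pics/top12c.png

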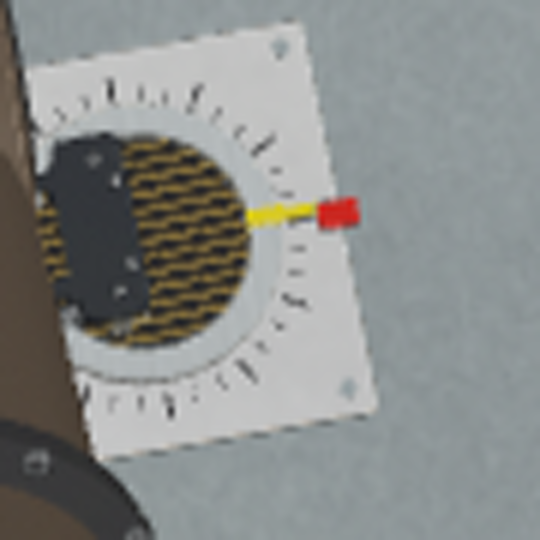

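>>> move_arm(
  steps="0 -0.015 0 0 255; 0 -0.03 0 0 255; -0.03 -0.04 0 0 255; -0.065 -0.05 0.01 0 255; -0.1 -0.065 0.03 0 255; -0.13 -0.08 0.055 0 255; -0.16 -0.1 0.08 0 255; -0.17 -0.12 0.105 0 255; -0.17 -0.12 0.123 0 255; -0.17 -0.12 0.123 0 255",
)

```text
clock: 9.08
position: [0.4598, -0.1049, 0.2455]
ee_rot: [1.069, 1.288, -1.068]
force: [0.0, -0.7, -1.0]
width: 0.008
```

>>> move_arm(
  steps="0 0 0 0 255; 0 0 0 0 255; 0 0 0 0 255",
)

```text
clock: 9.33
position: [0.4597, -0.0987, 0.2435]
ee_rot: [1.064, 1.296, -1.064]
force: [0.7, 0.3, -0.1]
width: 0.002
```

```bash
cat > fin.py <<'E'
from ang import *
from ring import fit
import sys
def go(tag):
    d=cam('wrist'); cv2.imwrite(f'pics/w{tag}.png',d['img']); print(ptr(d)); m=masks(d)
    for k in ['red','blue']:
        for a,c in blob(d,m[k]):
            z=.068; q=onz(d,*c,z)[:2]; w=q-C
            if abs(np.linalg.norm(w)-.09)<.02: print(k,a,c,q,np.linalg.norm(w),np.degrees(np.arctan2(w[1],w[0])))
    s=arm.observe(); print(s['clock'],s['position'])
    return d
if __name__=='__main__': go(sys.argv[1])
E
python3 fin.py 13
```

```text
(181, np.float64(-78.40295538678917), np.float32(-81.43742), np.float64(0.077754055175693))
red 186 [342.1   74.06] [ 0.60367236 -0.14265492] 0.0881022877017818 -80.74303244752682
blue 213 [179.5   43.15] [0.59942928 0.03527195] 0.0915122207653258 83.7710144154665
9.3833 [ 0.45975139 -0.09872253  0.24345249]
```

View pics/w13.png

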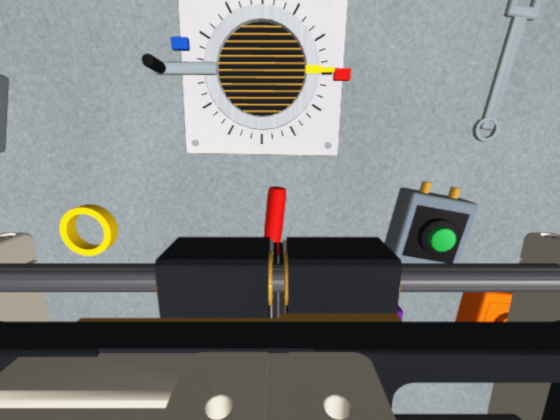

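Run:
```python
from fin import *
d=cam('wrist'); m=masks(d)
im=cv2.resize(d['img'][0:130,130:370],None,fx=3.3,fy=4.4,interpolation=cv2.INTER_CUBIC); cv2.imwrite('pics/w13c.png',im)
Z=d['z_map']
# pin top: black px with depth near the pin top
o,_=ray(d,0,0)
ys,xs=np.where(m['black'][45:85,135:180]); ys+=45; xs+=135
P=np.array([ray(d,x,y)[0]+ray(d,x,y)[1]*Z[y,x] for x,y in zip(xs,ys)]); k=(P[:,2]>.109)&(P[:,2]<.12); pt=P[k].mean(0); print('pin',k.sum(),pt)
u,v=xs[k].mean(),ys[k].mean(); pin=onz(d,u,v,.114)[:2]; print(u,v,pin)
ys,xs=np.where(m['yellow'][55:85,300:340]);ys+=55;xs+=300; Q=np.array([onz(d,x,y,.075)[:2] for x,y in zip(xs,ys)]); yc=Q.mean(0); print('yel',len(Q),yc)
g=yc-pin; a=np.degrees(np.arctan2(g[1],g[0])); Cn=pin+.105*g/np.linalg.norm(g); print('dir',a,'C',Cn,'r',np.linalg.norm(yc-Cn))
red=np.array([.60367,-.14265]); 
for c in (Cn,C,np.array([.590,-.0551])):
    w=red-c; y=yc-c; print(c,'red',np.degrees(np.arctan2(w[1],w[0])),'ptr',np.degrees(np.arctan2(y[1],y[0])))
print(fit(d,(212,15,310,122)))
```

```text
pin 125 [0.56916156 0.04592064 0.11399105]
149.04 60.688 [0.56917038 0.04593096]
yel 180 [ 0.60161181 -0.11486058]
dir -78.59309590370654 C [ 0.5899368  -0.05699501] r 0.05903160583235175
[ 0.5899368  -0.05699501] red -80.89120233083408 ptr -78.59309590370651
[ 0.5895 -0.0557] red -80.74403451342678 ptr -78.42985065865848
[ 0.59   -0.0551] red -81.1255297000102 ptr -79.00413375530866
(array([ 0.58997773, -0.05607645]), array([0.09166742, 0.09352289]), (218, 20, 87, 96))
```

View pics/w13c.png

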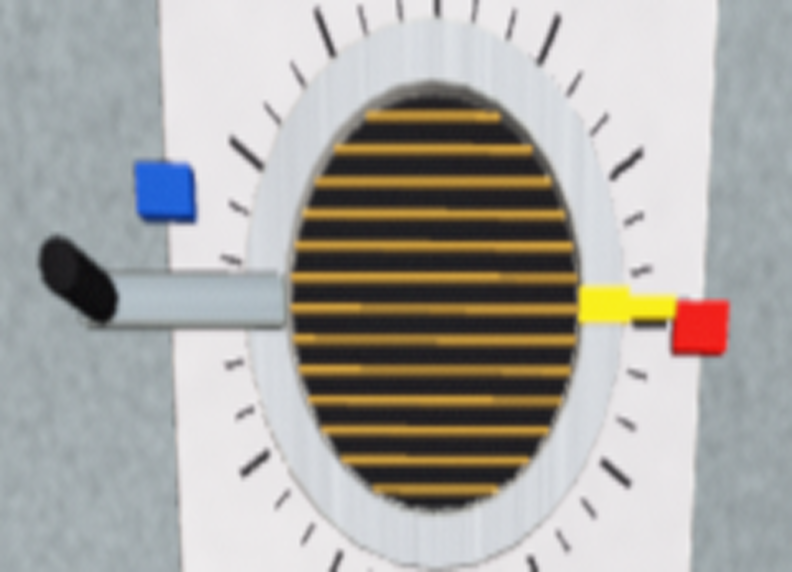

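Run:
```python
from plan import *
rows([(101,.06),(101,.03),(101,.018),(99.4,.0155)],z=.074)
```

```text
clock 9.4333 p [ 0.4598 -0.0989  0.2435] head 11.21 F [-0.42  0.93  0.5 ]
101 [ 0.1695  0.0762 -0.1218] 0.004
101 [ 0.1695  0.1062 -0.1216] 0.004
101 [ 0.1694  0.1182 -0.1216] 0.004
99.4 [ 0.1694  0.1236 -0.122 ] 0.032
```

>>> move_arm(
  steps="0 0.02 -0.03 0 255; 0.01 0.04 -0.065 0 255; 0.03 0.06 -0.1 0 255; 0.06 0.075 -0.12 0 255; 0.095 0.076 -0.122 0 255; 0.13 0.076 -0.122 0 255; 0.16 0.08 -0.122 0 255; 0.169 0.09 -0.122 0 255; 0.169 0.1 -0.122 0.01 255; 0.169 0.11 -0.122 0.02 255",
)

```text
clock: 10.27
position: [0.5447, 0.0417, 0.0746]
ee_rot: [1.08, 1.287, -1.081]
force: [-0.2, -0.1, 0.4]
width: 0.008
```

Run:
```python
from fin import *
rows([(101,.018),101,100,99.5,99])
d=cam('wrist'); print(ptr(d)); d=cam('top'); print(ptr(d))
rows([(101,.018),101,100,99.5,99])
```

```text
clock 10.2667 p [0.5447 0.0417 0.0746] head 9.95 F [-0.17 -0.12  0.4 ]
101 [-0.      0.0074 -0.0005] -0.018
101 [-0.      0.0099 -0.0005] -0.018
100 [-0.      0.0117 -0.0008] -0.001
99.5 [-0.      0.0126 -0.0009] 0.008
99 [-0.      0.0135 -0.0011] 0.017
(333, np.float64(-77.67944286957224), np.float32(-79.99652), np.float64(0.06942260472805512))
(22, np.float64(-77.90138346046562), np.float32(-80.94428), np.float64(0.07513437799103677))
clock 10.3667 p [0.5471 0.042  0.0761] head 9.95 F [ 0.08 -0.21  0.54]
101 [ 0.      0.005  -0.0006] -0.018
101 [ 0.      0.0075 -0.0007] -0.018
100 [ 0.      0.0093 -0.0009] -0.001
99.5 [ 0.      0.0102 -0.0011] 0.008
99 [ 0.      0.0112 -0.0012] 0.017
```

>>> move_arm(
  steps="0.001 0.004 -0.001 0 255; 0.001 0.007 -0.001 0.01 255; 0.001 0.009 -0.001 0.01 255; 0.001 0.01 -0.001 0.01 255; 0.001 0.01 -0.001 0.01 255; 0.001 0.01 -0.001 0.01 255",
)

```text
clock: 10.87
position: [0.5537, 0.0435, 0.0741]
ee_rot: [1.088, 1.282, -1.088]
force: [0.5, 0.5, 0.4]
width: 0.001
```

Run:
```python
from fin import *
d=cam('wrist'); print(ptr(d)); d=cam('top'); print(ptr(d))
cv2.imwrite('pics/top14c.png',cv2.resize(d['img'][150:240,280:370],None,fx=6,fy=6,interpolation=cv2.INTER_CUBIC))
rows([101,100,99.5,99])
```

```text
(416, np.float64(-79.00346340663104), np.float32(-77.44771), np.float64(0.0708322872693091))
(22, np.float64(-77.90138346046562), np.float32(-80.94428), np.float64(0.07513437799103677))
clock 10.9667 p [0.5538 0.0436 0.074 ] head 9.38 F [-0.12 -0.32 -0.21]
101 [ 0.      0.0006 -0.0003] -0.028
100 [ 0.      0.0025 -0.0006] -0.011
99.5 [ 0.      0.0034 -0.0007] -0.002
99 [ 0.      0.0043 -0.0008] 0.007
```

>>> move_arm(
  steps="0 0.002 0 0 255; 0 0.003 0 0 255; 0 0.004 -0.001 0 255; 0 0.004 -0.001 0 255; 0 0.004 -0.001 0 255; 0 0.004 -0.001 0 255",
)

```text
clock: 11.47
position: [0.5577, 0.0452, 0.0739]
ee_rot: [1.088, 1.282, -1.088]
force: [-1.4, -0.3, 1.1]
width: 0.006
```

Run:
```python
from fin import *
d=cam('wrist'); print(ptr(d)); d=cam('top'); print(ptr(d))
cv2.imwrite('pics/top14c.png',cv2.resize(d['img'][150:240,280:370],None,fx=6,fy=6,interpolation=cv2.INTER_CUBIC))
rows([101,100,99.5,99])
```

```text
(407, np.float64(-80.81649368078237), np.float32(-79.29568), np.float64(0.07115073531057882))
(25, np.float64(-79.93735161189959), np.float32(-80.14075), np.float64(0.07715940021126398))
clock 11.5667 p [0.5576 0.0452 0.0739] head 9.38 F [-1.8  -0.96  0.97]
101 [ 0.     -0.0034  0.0007] -0.028
100 [ 0.     -0.0016  0.0004] -0.011
99.5 [ 0.     -0.0007  0.0003] -0.002
99 [-0.      0.0002  0.0002] 0.007
```

View pics/top14c.png

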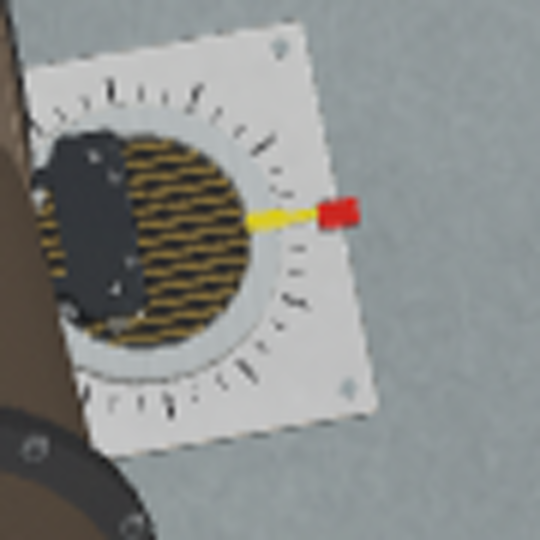

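>>> move_arm(
  steps="0 -0.015 0 0 255; 0 -0.03 0 0 255; -0.03 -0.04 0 0 255; -0.065 -0.05 0.01 0 255; -0.1 -0.065 0.03 0 255; -0.13 -0.08 0.055 0 255; -0.16 -0.1 0.08 0 255; -0.17 -0.12 0.105 0 255; -0.17 -0.13 0.13 0 255; -0.17 -0.14 0.145 0 255",
)

```text
clock: 12.4
position: [0.4432, -0.1237, 0.2456]
ee_rot: [1.09, 1.277, -1.088]
force: [0.1, 0.1, -0.1]
width: 0.004
```

>>> move_arm(
  steps="0 0 0 0 255; 0 0 0 0 255; 0 0 0 0 255",
)

```text
clock: 12.65
position: [0.4436, -0.1198, 0.244]
ee_rot: [1.088, 1.282, -1.087]
force: [0.3, 0.1, -0.2]
width: 0.008
```

Run:
```python
from fin import *
d=go('15'); m=masks(d); Z=d['z_map']
def pts(mask,zlo,zhi,c,r):
    ys,xs=np.where(mask); P=np.array([np.add(*[a for a in (ray(d,x,y)[0],ray(d,x,y)[1]*Z[y,x])]) for x,y in zip(xs,ys)])
    k=(P[:,2]>zlo)&(P[:,2]<zhi)&(np.linalg.norm(P[:,:2]-c,axis=1)<r); return k.sum(),xs[k].mean(),ys[k].mean(),P[k]
n,u,v,P=pts(m['black'],.109,.12,[.5725,.047],.02); pin=onz(d,u,v,.114)[:2]; print('pin',n,pin)
n,u,v,P=pts(m['yellow'],.06,.085,C,.085); yc=onz(d,u,v,.075)[:2]; print('yel',n,yc)
n,u,v,P=pts(m['red'],.0665,.072,[.6036,-.1425],.02); red=onz(d,u,v,.068)[:2]; print('redtop',n,red)
n2,u2,v2,P=pts(m['red'],.05,.075,[.6036,-.1425],.02); print('redall',n2,onz(d,u2,v2,.068))
g=yc-pin; print('dir pin->ptr',np.degrees(np.arctan2(g[1],g[0])))
for c in (C,[.590,-.0556],[.5899,-.057]):
    w=red-c; y=yc-c; q=c-pin; print(c,[np.degrees(np.arctan2(t[1],t[0])).round(2) for t in (w,y,q)])
cv2.imwrite('pics/w15c.png',cv2.resize(d['img'][0:150,100:400],None,fx=2.6,fy=2.6,interpolation=cv2.INTER_CUBIC))
```

```text
(194, np.float64(-80.31668769355689), np.float32(-83.30115), np.float64(0.07740162734332903))
red 206 [322.17  52.88] [ 0.60354137 -0.14258119] 0.08800853347482054 -80.81948102014415
blue 223 [156.76  26.95] [0.59929451 0.03503338] 0.09126050186345407 83.83888111015378
12.7 [ 0.44365924 -0.11944603  0.2439004 ]
pin 137 [0.57273784 0.04664138]
yel 194 [ 0.59964746 -0.11515176]
redtop 190 [ 0.60390952 -0.14249309]
redall 202 [ 0.60356849 -0.14257383  0.068     ]
dir pin->ptr -80.55693876156998
[ 0.5895 -0.0557] [np.float64(-80.57), np.float64(-80.31), np.float64(-80.7)]
[0.59, -0.0556] [np.float64(-80.91), np.float64(-80.8), np.float64(-80.42)]
[0.5899, -0.057] [np.float64(-80.69), np.float64(-80.48), np.float64(-80.6)]
```

View pics/w15c.png

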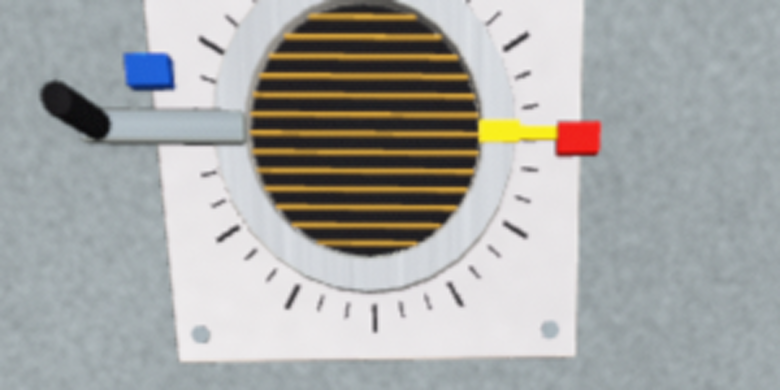

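Pointer and clip directions agree within 0.3°. Next is the green button on the grey box.

Run:
```python
from fin import *
d=cam('wrist'); m=masks(d)
for a,c in blob(d,m['green']): print(a,c,onz(d,*c,.069))
cv2.imwrite('pics/w16.png',d['img'])
s=arm.observe(); M=R.from_rotvec(s['ee_rot']).as_matrix(); print(s['position'],M.T@(np.array([.4429,-.3125,.13])-s['position']))
```

```text
596 [431.12 219.24] [ 0.44358293 -0.3108308   0.069     ]
143 [503.51 312.86] [ 0.33478567 -0.44295825  0.069     ]
[ 0.44362229 -0.11937209  0.24381726] [ 0.11375208 -0.03257518  0.19040116]
```

View pics/w16.png

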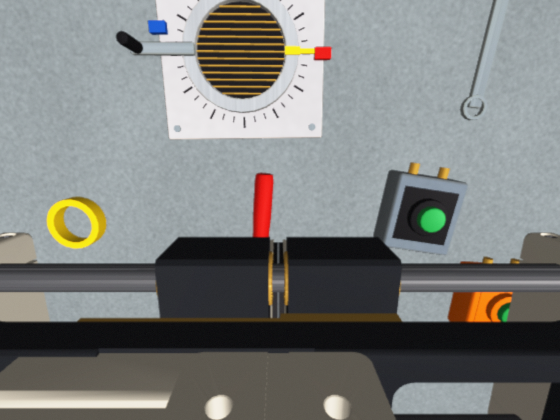

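>>> move_arm(
  steps="0 -0.008 0.03 0 255; 0 -0.014 0.07 0 255; 0 -0.02 0.11 0 255; 0 -0.026 0.15 0 255; 0 -0.031 0.18 0 255; 0.02 -0.032 0.1895 0 255; 0.055 -0.032 0.1895 0 255; 0.09 -0.032 0.1895 0 255; 0.115 -0.032 0.1895 0 255; 0.13 -0.032 0.1895 0 255",
)

```text
clock: 13.58
position: [0.4417, -0.3108, 0.1105]
ee_rot: [1.087, 1.287, -1.088]
force: [-0.1, -0.0, -0.3]
width: 0.006
```

>>> move_arm(
  steps="0 0 0 0 255; 0 0 0 0 255; 0 0 0 0 255",
)

```text
clock: 13.83
position: [0.4436, -0.3128, 0.1149]
ee_rot: [1.087, 1.281, -1.087]
force: [0.8, 0.3, 0.3]
width: 0.006
```

Run:
```python
from fin import *
s=arm.observe(); print(s['clock'],s['position'],s['force'])
d=cam('wrist'); cv2.imwrite('pics/w17.png',d['img'])
d=cam('side'); cv2.imwrite('pics/s17.png',cv2.resize(d['img'][100:220,290:430],None,fx=5,fy=5,interpolation=cv2.INTER_CUBIC))
```

```text
13.8333 [ 0.44356012 -0.31275123  0.11490773] [0.79620464 0.26302525 0.34371781]
```

View pics/s17.png

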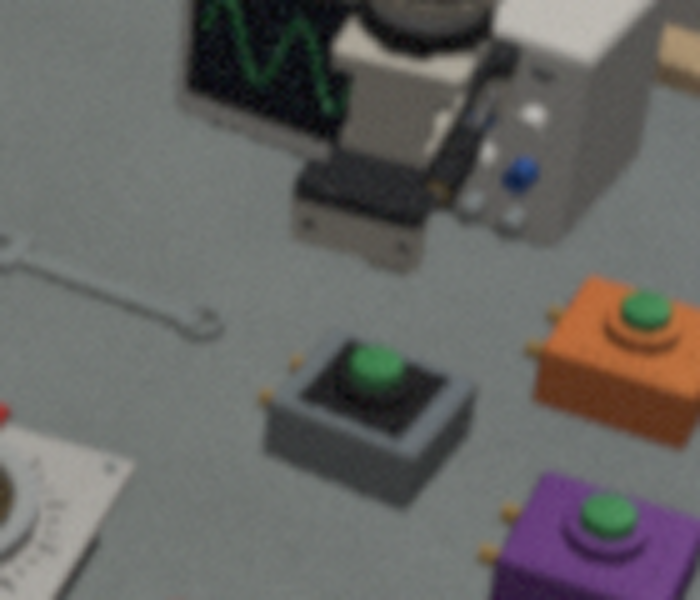

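View pics/w17.png

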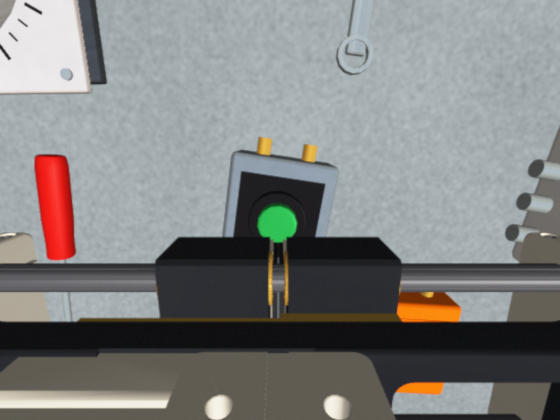

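>>> move_arm(
  steps="0.015 0 -0.001 0 255; 0.03 0 -0.001 0 255; 0.042 0 -0.001 0 255; 0.042 0 -0.001 0 255; 0.042 0 -0.001 0 255",
)

```text
clock: 14.35
position: [0.4426, -0.3119, 0.0726]
ee_rot: [1.088, 1.282, -1.088]
force: [0.3, -0.7, 0.3]
width: 0.003
```

Run:
```python
from fin import *
s=arm.observe(); print(s['clock'],s['position'],s['force'])
d=cam('wrist'); cv2.imwrite('pics/w18.png',cv2.resize(d['img'][150:330,200:360],None,fx=4,fy=3.3))
m=masks(d)
for a,c in blob(d,m['green']): print(a,c,onz(d,*c,.069),d['z_map'][int(c[1]),int(c[0])])
d=cam('side'); cv2.imwrite('pics/s18.png',cv2.resize(d['img'][100:220,290:430],None,fx=5,fy=5,interpolation=cv2.INTER_CUBIC))
```

```text
14.35 [ 0.44259193 -0.31190144  0.07259046] [ 0.2693013  -0.74646134  0.28164126]
1182 [439.72 399.83] [ 0.33879952 -0.45279015  0.069     ] 0.22505236
997 [278.09 230.06] [ 0.45032897 -0.31151068  0.069     ] 0.19159804
```

View pics/w18.png

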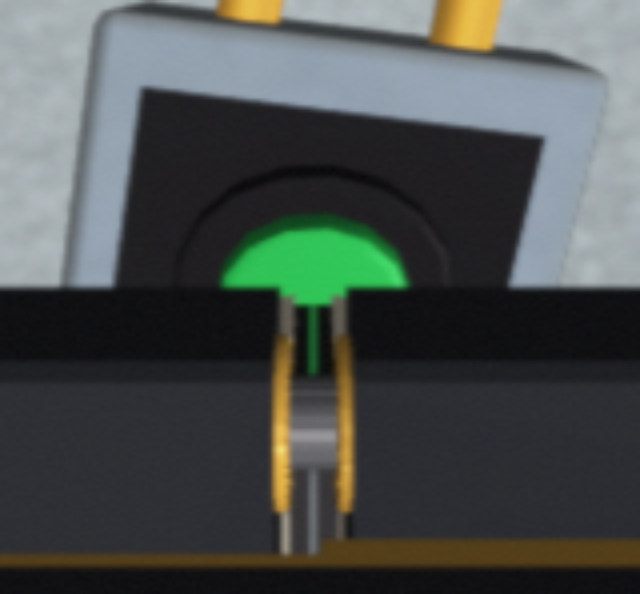

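View pics/s18.png

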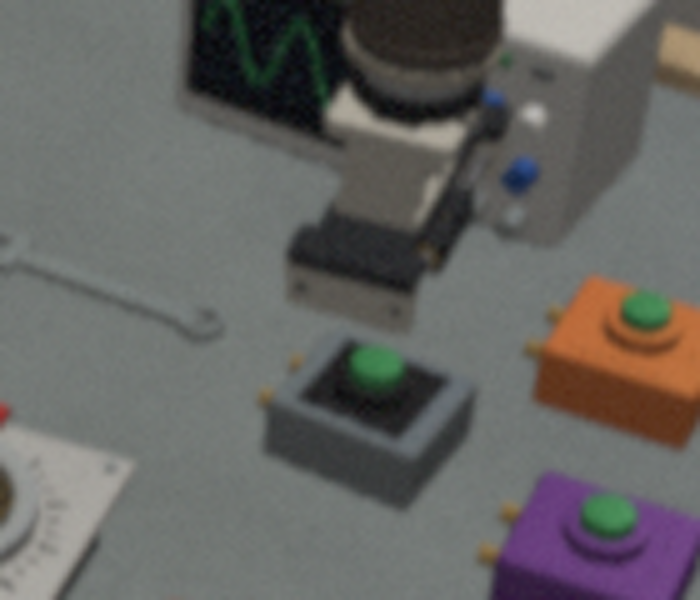

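>>> move_arm(
  steps="0.01 0 0 0 255; 0.02 0 0 0 255; 0.022 0 0 0 255; 0.022 0 0 0 255; 0.024 0 0 0 255; 0.026 0 0 0 255",
)

```text
clock: 14.95
position: [0.4423, -0.3119, 0.0459]
ee_rot: [1.088, 1.282, -1.088]
force: [-0.6, 0.7, 2.1]
width: 0.005
```

>>> move_arm(
  steps="0.001 0 0 0 255; 0.002 0 0 0 255; 0.003 0 0 0 255; 0.003 0 0 0 255",
)

```text
clock: 15.28
position: [0.4423, -0.3119, 0.043]
ee_rot: [1.088, 1.282, -1.088]
force: [-0.7, -0.2, 3.2]
width: 0.004
```

Run:
```python
from fin import *
d=cam('wrist'); cv2.imwrite('pics/w19.png',cv2.resize(d['img'][150:330,200:360],None,fx=4,fy=3.3))
s=arm.observe(); print(s['clock'],s['position'],s['force'])
m=masks(d)
for a,c in blob(d,m['green']): 
    u,v=int(c[0]),int(c[1]); o,r=ray(d,u,v); print(a,c,o+r*d['z_map'][v,u])
for u,v in [(270,241),(284,241),(278,245)]:
    o,r=ray(d,u,v); print(o+r*d['z_map'][v,u])
```

```text
15.3333 [ 0.44235835 -0.31188263  0.04304915] [-0.70328322 -0.35922936  3.31563402]
453 [277.89 236.73] [ 0.4547921  -0.31006547  0.06611187]
[ 0.4520078  -0.30665094  0.06815563]
[ 0.50647283 -0.30176574  0.22389271]
[ 0.45144264 -0.31116864  0.07095444]
```

View pics/w19.png

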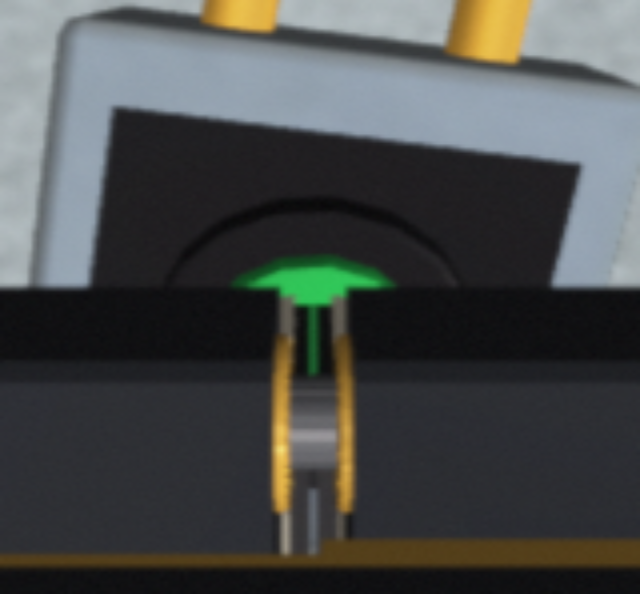

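In contact at 3.3 N with the button about 3 mm down, which also confirms the 24 mm tip offset. I'll press to the stop.

>>> move_arm(
  steps="0.001 0 0 0 255; 0.002 0 0 0 255; 0.003 0 0 0 255; 0.004 0 0 0 255; 0.0045 0 0 0 255; 0.0045 0 0 0 255",
)

```text
clock: 15.83
position: [0.4425, -0.312, 0.0408]
ee_rot: [1.088, 1.281, -1.087]
force: [-9.8, 6.0, 34.4]
width: 0.005
```

Full stop reached. Now releasing straight up.

>>> move_arm(
  steps="-0.006 0 0 0 255; -0.015 0 0 0 255; -0.04 0 0 0 255; -0.075 0 0 0 255; -0.11 0 0 0 255; -0.145 0 0 0 255; -0.18 0 0 0 255; -0.19 0 0 0 255; -0.19 0 0 0 255",
)

```text
clock: 16.58
position: [0.444, -0.3128, 0.2319]
ee_rot: [1.088, 1.276, -1.086]
force: [1.1, -0.8, -0.3]
width: 0.008
```

Run:
```python
from fin import *
s=arm.observe(); print(s['clock'],s['position'],s['force'])
d=cam('wrist'); cv2.imwrite('pics/w20.png',d['img']); m=masks(d); Z=d['z_map']
for a,c in blob(d,m['green']): 
    u,v=int(c[0]),int(c[1]); o,r=ray(d,u,v); print(a,c,o+r*Z[v,u])
d=cam('top'); cv2.imwrite('pics/top20.png',d['img']); print(ptr(d))
d=cam('side'); cv2.imwrite('pics/s20.png',d['img'])
```

```text
16.5833 [ 0.4440335  -0.31281766  0.23185467] [ 1.0653073  -0.774245   -0.34981027]
611 [276.21 196.94] [ 0.44446499 -0.31216659  0.06933159]
558 [532.72  89.9 ] [ 0.59785842 -0.54780676  0.09073917]
342 [542.96  26.13] [ 0.65969746 -0.5470035   0.076689  ]
131 [536.59 203.73] [ 0.49024168 -0.54771789  0.14249807]
(25, np.float64(-79.93735161189959), np.float32(-80.14075), np.float64(0.07715940021126398))
```

View pics/w20.png

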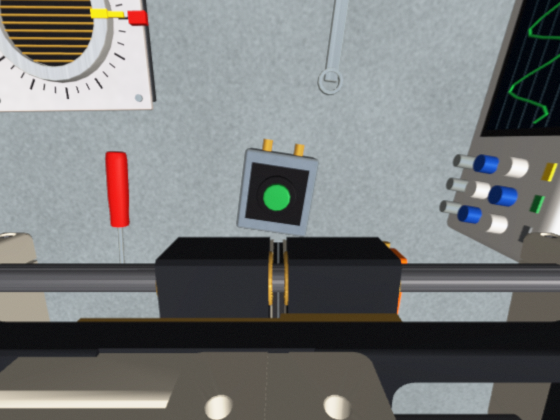

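View pics/top20.png

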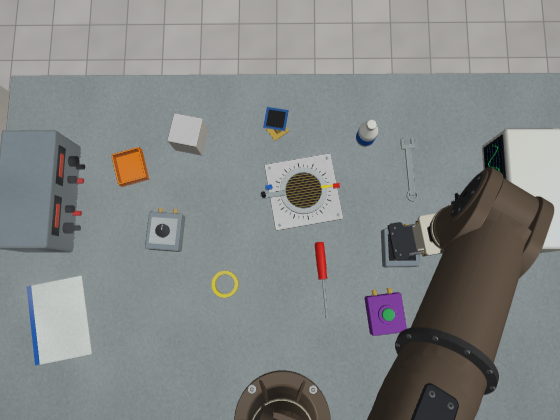

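The button is back up at 0.069 m, the pointer still aims at the red clip, the loose things haven't moved, and the arm is clear.

```bash
python3 -c "
from cell import arm
print(arm.sign_off())"
```

```text
the job is handed in; nothing more can be done
None
```

The job is done and handed in at about 16.6 s of the 56 s allowed. I turned the ring clockwise to the red clip by pushing the pin with the shut fingertip, then pressed and released the green button on the grey box.

**Pointer:** my last wrist-view measurement put the pointer at about −80.5° and the clip at about −80.7°, agreeing within 0.3°. After the press, the top view read the pointer exactly as before it.

**Button:** it was pressed to a hard stop, where the wrist force reached 34 N. I backed off at once, and its top then measured 0.069 m, fully up. The button's travel was not read directly; I inferred a full press from that stop.

**Other things:** in the final pictures the loose objects and look-alikes were in their original places. I did not measure the ring's height, but it looked seated and nothing lifted it.

**Disagreements along the way:**
- **First push missed:** it passed over the pin without touching it. The fingertips end about 24 mm short of the reported tool point, so I worked that much lower afterwards.
- **Side camera:** it disagreed with the other two by about 10 mm, so I did not measure from it.

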